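# Release the locked drip tray with the pin

## Robot

A 6-joint arm with a two-finger parallel gripper is mounted at the origin on the work surface. World frame = base frame: x ahead of the robot, y to its left, z up, the work surface at z = 0. Lengths are in m, angles in rad, forces in N, time in s.
With the tool pointing down it reaches from about 0.35 to 0.975 m from the base axis. Payload 4.9 kg.
Tool frame: the origin (TCP) lies on the centre line of the jaws, within the pads' length; the fingertips stand ctrl.nose_length ahead of it and the grasp point (between the pads) lies 2 mm behind it (ctrl.nose_length is the distance from the TCP to the fingertips, in m); z points along the fingers, y is the direction in which the jaws open and shut (so a half turn about z gives the same grasp; the last joint's range is limited). The gripper opens to 85 mm and grips with 20 to 120 N. Pads are 22 mm wide; open, the fingers measure 114 mm over their backs; the gripper's body (76 mm by 85 mm) begins 54 mm behind the grasp point. The pads swing forward as they close: fully open they stand 13 mm farther back than shut.
Start: joints at [-0.119, 0.053, 1.613, -0, 1.476, -0.119], TCP at [0.625, 0, 0.248] pointing down, gripper open.
Joint ranges: [-3.01, 3.01], [-1.01, 2.22], [0.06, 2.58], [-1.02, 4.17], [0.09, 2.62], [-3.14, 3.14]. Speed limits (rad/s): [2.57, 2.57, 3.14, 3.14, 3.14, 3.14].

## Interface

Orientations are given as a rotation vector (axis times angle).
In Python, from station import sensors, get_image, order, ctrl gives the robot as it stands.
- The arm moves only by the tool move_arm, never from a script. Its argument "increments" is a list of rows, each a list of 5 numbers: the shift along the tool's x, y, z in cm, then the turn about the tool's z in degrees, then the finger opening in cm, from 0 to 8.54. In form: [[dx, dy, dz, twist, gripper], ...]. A call has 1 to 5 rows; each row is the pose to reach, as a shift and turn from the pose commanded when the call began, along the tool's axes at that moment; what a row does not reach only later rows make up. A row lasts 1/8 s, in which the tool goes at most 62.5 mm and 10.7 degrees, less where a joint would pass 70% of its speed; a pose out of reach is approached as far as the arm can. A call with a gripper value outside its range is refused whole. The fingers move at their own pace and stop on an object; "newtons" is the grip in N (left out, the last holds). Time passes only in rows, so rows that repeat a pose let the fingers close. It gives the time, the measured TCP pose, the force and the opening at its end, in the units of the state.
- sensors.get_obs(): the state, without advancing time (a new reading comes with each control period).
- get_image(name): name is "scene" or "side" or "wrist"; returns a dict with "image" (420x560x3 uint8, red, green, blue), "K" (3x3 intrinsics, pixels), "R" (3x3) and "t" (3): a world point X has camera coordinates R X + t. Camera axes: x right, y down, z forward; pixel columns grow to the right and rows downward; lengths in m; the calibration is good to about 2 mm. A picture is of the moment at which its call begins. There is no depth.
- order.finish_job(): hands the job in, once; it reports no verdict.
The state is a dict: "t": time; "q": joint angles; "dq": joint speeds; "effort": joint torques, N m; "tool_pos": TCP position; "tool_rot": TCP orientation; "contact_force": force on the tool from outside, world axes, zero at the start; "wrist_torque": the same for the moment, N m; "opening": finger opening in m.
Only numpy, scipy, OpenCV 4.12 (cv2) and the standard library are available. Lean on these libraries where they do the work, as an engineer would, in place of code of your own. Each camera call takes 0.05 s, during which the arm holds its last target.

## Task

The drip tray under the meat draining rack is locked by a spring latch hidden under the small hole in the blue lid. Take the blue-handled release pin from its white block and push it gently down through the hole, feeling for the latch and never forcing it, until the tray springs ajar. Finish with the pin standing fully home in its block again and the tray drawn all the way out to its stop, and leave the jar, can and bowl where they are.

Things in the scene. Friction and masses are not known exactly. Their poses are not given: they have to be found in the camera images.
- pin_grip (a point): Centre of the blue handle of the loose release pin (0.1 kg): an upright square bar 20 x 20 mm, 56 mm high, sides along the point's x and y; z up along the pin. Below it a square collar 28 x 28 x 4 mm (underside 32 mm below this point), then a round steel rod, 8 mm diameter, 72 mm long, with a bevelled tip. At the start it stands in the white block.
- pin_tip (a point): Tip of the release pin's rod, on the pin's axis, 104 mm below pin_grip; axes as pin_grip.
- block_mouth (a point): Centre of the mouth of the 14 mm bore (78 mm deep, 3 mm bevel) in the top of the fixed white block, 60 x 60 mm, 85 mm high. With the pin standing home its collar lies on the block's top: pin_grip is 32 mm above this point, pin_tip 72 mm below. z up; the block's sides lie along x and y.
- release_hole (a point): Centre of the release hole at the top face of the draining unit's blue lid, 100 mm above the table: an 11 mm hole through the 8 mm thick lid, bevelled 2 mm at the mouth, four yellow marks round it. z up; x points away from the tray's front, so the tray opens along -x. The latch's 26 mm wide push pad is straight below, out of sight, its top 20 to 44 mm below the lid's top face; how deep is not known.
- drainer: Fixed steel draining unit, 220 mm (x) by 200 mm (y), 100 mm high; origin at the middle of its underside, hole at x = +65 mm. The rack in front of the lid has meat cubes up to 23 mm above the lid. Its sprung latch pad yields from about 4 N, frees the tray after 5 to 6 mm at about 7 N, and hits a hard stop after 10 mm at about 10 N. More than 22 N of the pin on the unit damages it.
- tray_handle (a point): Middle of the tray's blue bar handle: round, 10 mm thick, 100 mm long, level along the point's y, 72 mm above the table, 38 mm in front of the tray's front plate (33 mm clear between). The front plate is 8 to 92 mm above the table. It moves with the tray, pulled along this point's -x. Shut, this point is 220 mm from the release hole along -x.
- tray (a joint): How far the steel drip tray is out, in m: 0 shut and latched (up to 0.001 of play); it springs out by itself to about 0.035 to 0.045 when the latch is tripped; 0.10 fully out at its stop. It slides stiffly (about 1 N) and stays where it is left.
- jar_mid (a point): Bystander: middle of a jar with a red cap, 60 mm wide, 90 mm high, on the table.
- can_mid (a point): Bystander: middle of a can with a paper label, 66 mm wide, 100 mm high, on the table.
- bowl_mid (a point): Bystander: middle of a small steel bowl, 100 mm wide, 45 mm high, on the table.
Things that resemble listed ones, but are neither listed nor needed, are in the scene too. Of the things shaped like the part that bears pin_grip, the blue one is meant.

How it is judged:
By the outcome, as a careful person would: the job done as asked, in the order asked, and still so for the second after the job is handed in, with the robot touching nothing.
It also fails if it takes over 61 s, if anything falls off the work surface, if the arm or the gripper's body presses on something with over 40 N, if the wrist force passes 120 N, or if a joint passes its speed limit or range.

## Working session

There is one attempt and no reset: what is moved stays moved. The work goes in short steps, Python scripts to look and compute and a tool call to move; the robot and the scene stay as the last step left them, time stands still between calls to the robot, and variables do not carry over. Pictures are saved under pics/ and viewed, and the job is handed in when it is done.

Besides the shell and the picture viewer there is one more tool, called after "Call:" as name([rows], argument=value, ...), one row to a line, values as JSON. move_arm: Moves the arm, as the interface text tells. Its arguments: {"type":"object","properties":{"increments":{"type":"array"},"newtons":{"type":"number"}},"required":["increments"]}

```bash
ls; mkdir -p pics; python3 - <<'E'
from station import sensors,get_image,order,ctrl
import cv2
print(ctrl.nose_length, sensors.get_obs())
for n in("scene","side","wrist"):
    d=get_image(n); cv2.imwrite(f"pics/{n}0.png",d["image"][:,:,::-1]); print(n,d["K"].tolist(),d["R"].tolist(),d["t"].tolist())
E
```

```text
pics
0.017 {'t': 0.0, 'q': array([-1.19009687e-01,  5.33684606e-02,  1.61427074e+00, -2.04425657e-05,
        1.47600694e+00, -1.19010784e-01]), 'dq': array([-0.0016998 , -0.00065568,  0.00076489,  0.00023716, -0.00177421,
        0.00113073]), 'effort': array([ 2.70554956e-04, -3.93670499e+01, -3.70175600e+01, -1.62778279e-04,
        6.93513779e-03, -6.06393527e-06]), 'tool_pos': array([6.24418976e-01, 5.84574197e-05, 2.47069684e-01]), 'tool_rot': array([-2.22030513e+00, -2.22031190e+00,  2.01801562e-03]), 'contact_force': array([ 0.37236899, -0.57754295,  0.46855888]), 'wrist_torque': array([0.00223365, 0.06633788, 0.01075287]), 'opening': 0.08552021996823321}
scene [[428.54643521121903, 0.0, 274.44733285234634], [0.0, 428.54643521121903, 213.0967976372434], [0.0, 0.0, 1.0]] [[0.8933915281125874, 0.44870036770494, -0.02279380437986369], [0.2685347725745762, -0.5739684723160575, -0.7735950288784769], [-0.36019529899066777, 0.6850023159147874, -0.6332702217666647]] [-0.4751541394186305, -0.09692616423894242, 1.2919330768518937]
side [[431.84120258491754, 0.0, 281.2421479385415], [0.0, 431.84120258491754, 210.57353476463481], [0.0, 0.0, 1.0]] [[-0.9915795886484564, -0.12922095391853894, -0.008477289905430984], [-0.08430861970216218, 0.6938603888732979, -0.7151571976820987], [0.09829535095656387, -0.7084205712858564, -0.6989122392399114]] [0.5562950663229871, 0.15692829074196585, 1.0456214440169038]
wrist [[322.9768660550931, 0.0, 274.28844571322526], [0.0, 322.9768660550931, 207.87885458553666], [0.0, 0.0, 1.0]] [[0.9999969835122484, -0.000658732120557589, -0.002366228729617297], [0.00015372438523605196, -0.9446923673930792, 0.3279577828899271], [-0.0024513945461521257, -0.3279571573563481, -0.9446894164769318]] [-0.6235571196926868, -0.04127584365089133, 0.38227703838853333]
```

View pics/scene0.png

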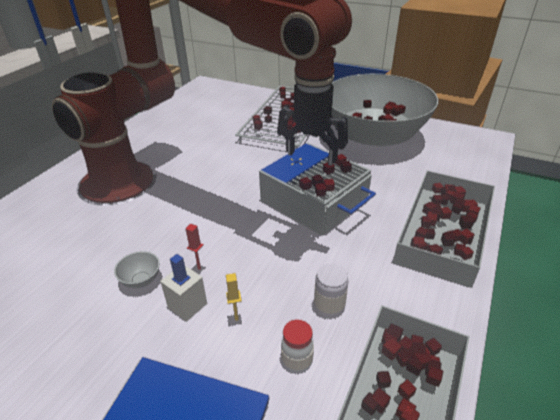

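View pics/side0.png

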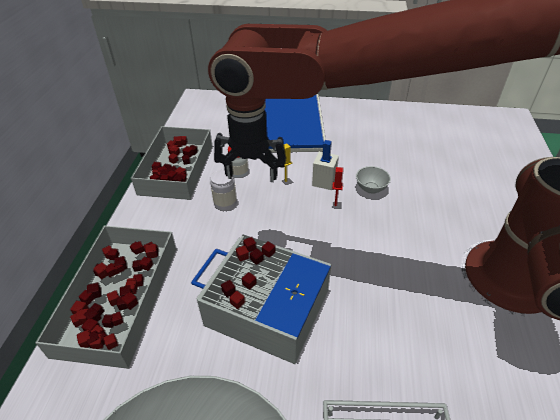

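View pics/wrist0.png

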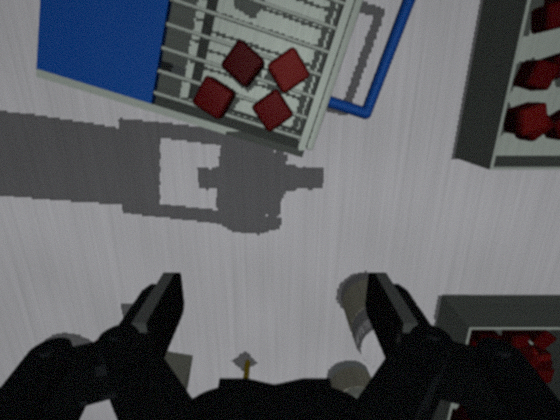

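The scene camera shows the blue pin in its block near (180,275) and the drainer near (315,180), with its handle pointing away from the robot. Next I'll zoom in to measure.

```bash
python3 - <<'E'
import cv2
def c(n,x0,y0,x1,y1,s,o):
    im=cv2.imread(f"pics/{n}0.png")[y0:y1,x0:x1]; cv2.imwrite(f"pics/{o}.png",cv2.resize(im,None,fx=s,fy=s,interpolation=cv2.INTER_CUBIC))
c("scene",150,220,250,320,6,"c1"); c("side",300,130,380,210,7,"c2"); c("scene",250,130,390,230,5.5,"c3"); c("side",180,225,340,365,4.2,"c4")
E
```

```text
(no output)
```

View pics/c1.png

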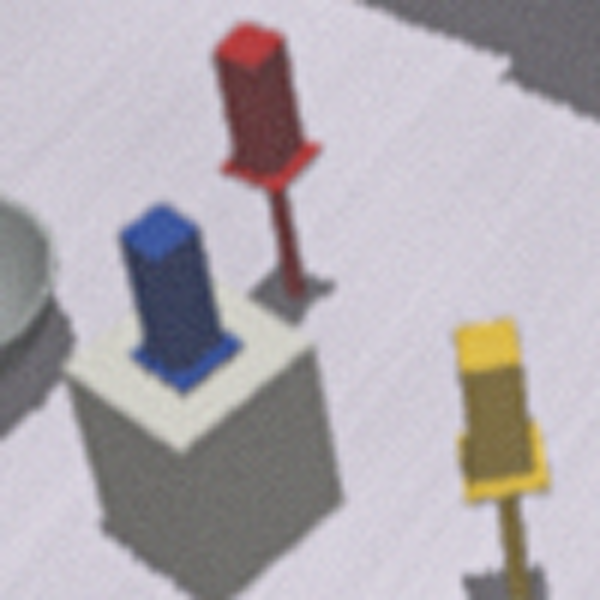

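View pics/c2.png

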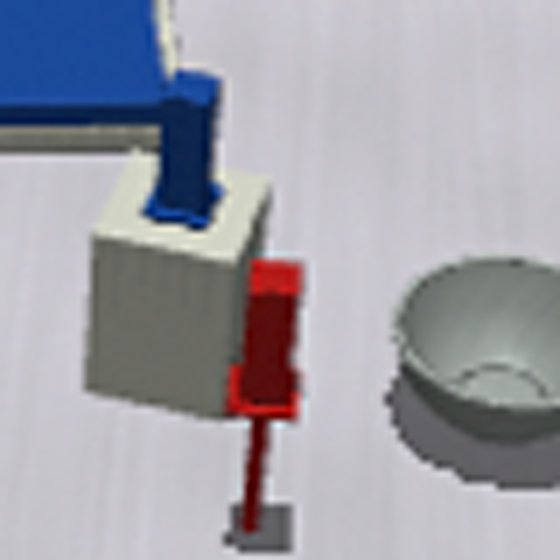

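View pics/c3.png

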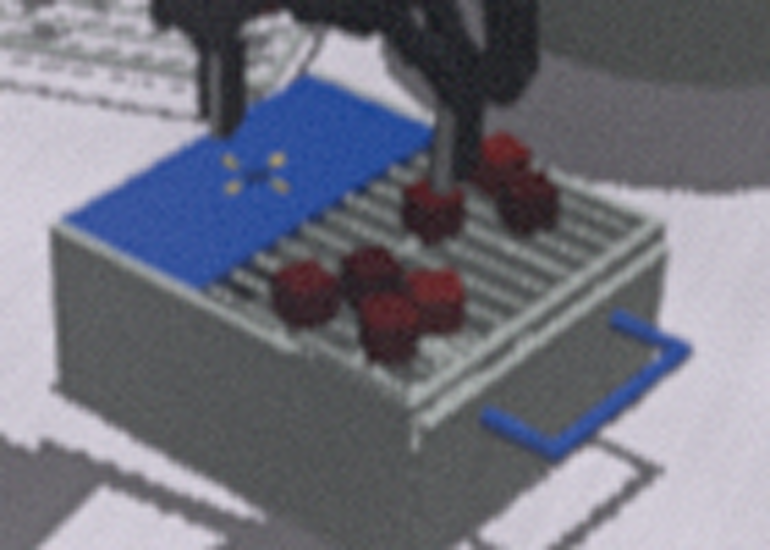

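View pics/c4.png

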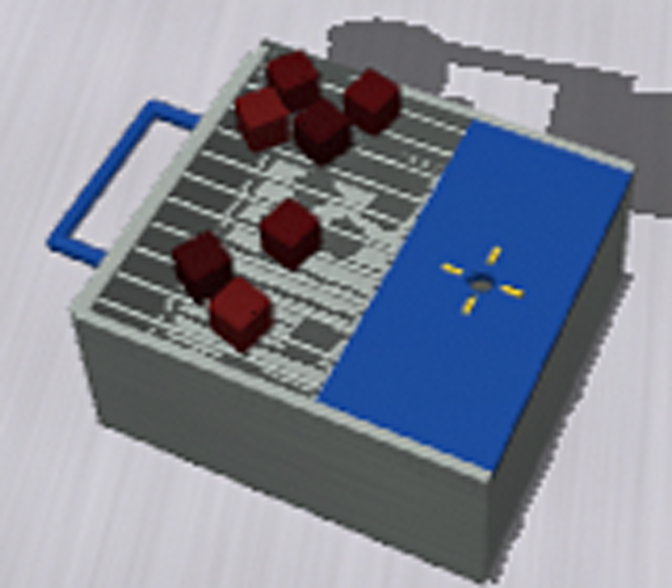

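```bash
cat > h.py <<'E'
import numpy as np
C={"scene":([428.546,274.447,213.097],[[0.8933915281125874,0.44870036770494,-0.02279380437986369],[0.2685347725745762,-0.5739684723160575,-0.7735950288784769],[-0.36019529899066777,0.6850023159147874,-0.6332702217666647]],[-0.4751541394186305,-0.09692616423894242,1.2919330768518937]),
"side":([431.841,281.242,210.574],[[-0.9915795886484564,-0.12922095391853894,-0.008477289905430984],[-0.08430861970216218,0.6938603888732979,-0.7151571976820987],[0.09829535095656387,-0.7084205712858564,-0.6989122392399114]],[0.5562950663229871,0.15692829074196585,1.0456214440169038])}
def onz(cam,uv,z):
    (f,cx,cy),R,t=C[cam]; R=np.array(R);t=np.array(t)
    o=-R.T@t; d=R.T@np.array([(uv[0]-cx)/f,(uv[1]-cy)/f,1]); return (o+d*(z-o[2])/d[2])
def cr(p,s,x0,y0): return ((p[0]+.5)/s-.5+x0,(p[1]+.5)/s-.5+y0)
def onzcam(d,uv,z):
    K=d["K"];R=d["R"];t=d["t"];o=-R.T@t;v=R.T@np.array([(uv[0]-K[0,2])/K[0,0],(uv[1]-K[1,2])/K[1,1],1]);return o+v*(z-o[2])/v[2]
def proj(d,X):
    p=d["K"]@(d["R"]@np.array(X)+d["t"]);return p[:2]/p[2]
E
python3 - <<'E'
from h import *
np.set_printoptions(precision=4,suppress=True)
def P(name,cam,pts,s,x0,y0,z):
    a=np.array([onz(cam,cr(p,s,x0,y0),z)[:2] for p in pts]); print(name,cam,a.tolist(),"mean",a.mean(0))
    e=np.diff(a,axis=0); print("   edges deg",np.degrees(np.arctan2(e[:,1],e[:,0])),"len",np.linalg.norm(e,axis=1)); return a
sc=(6,150,220); sd=(7,300,130); s3=(5.5,250,130); s4=(4.2,180,225)
P("blocktop","scene",[(68,370),(183,450),(315,345)],*sc,.085)
P("blocktop","side",[(93,237),(238,262),(270,182),(140,152)],*sd,.085)
P("collar","scene",[(135,352),(183,393),(242,345)],*sc,.089)
P("collar","side",[(145,210),(203,227),(223,195)],*sd,.089)
P("pintop","scene",[(120,237),(160,258),(198,225),(160,205)],*sc,.145)
P("pintop","side",[(163,97),(207,106),(220,78),(178,71)],*sd,.145)
P("hole","scene",[(257,174)],*s3,.1)
P("marks","scene",[(232,160),(278,186),(278,158),(234,187)],*s3,.1)
P("hole","side",[(482,283)],*s4,.1)
P("marks","side",[(494,255),(468,308),(453,268),(512,292)],*s4,.1)
P("handle","scene",[(555,452),(687,350)],*s3,.072)
P("handle","side",[(52,243),(155,105)],*s4,.072)
P("lid","side",[(493,470),(635,170),(470,120),(320,400)],*s4,.1)
E
```

```text
blocktop scene [[0.43773477107922415, -0.3177004110783101], [0.49354122642087533, -0.32911222459978046], [0.5066201663169839, -0.27246280873706746]] mean [ 0.4793 -0.3064]
   edges deg [-11.557   76.9996] len [0.057  0.0581]
blocktop side [[0.5049030859753652, -0.27032138497243274], [0.4458355651567354, -0.2610723819355911], [0.4349804416207752, -0.3156316057078483], [0.4897816696395294, -0.3299631589777099]] mean [ 0.4689 -0.2942]
   edges deg [ 171.1007 -101.2526  -14.6557] len [0.0598 0.0556 0.0566]
collar scene [[0.4560839186755437, -0.30404045898124155], [0.48160652970744017, -0.3118242681741662], [0.4868717036846078, -0.2858919431076433]] mean [ 0.4749 -0.3006]
   edges deg [-16.9605  78.523 ] len [0.0267 0.0265]
collar side [[0.48500288205659975, -0.2854287433630719], [0.46096168791234465, -0.27700333053464676], [0.45391982359269467, -0.2992158950360764]] mean [ 0.4666 -0.2872]
   edges deg [ 160.6866 -107.5897] len [0.0255 0.0233]
pintop scene [[0.4613611612437914, -0.3029533070355597], [0.47876295174812733, -0.3050244312246477], [0.48093571050639106, -0.2876851722593896], [0
[... 1051 characters left out ...]
7, 0.18583433313078523]] mean [0.5092 0.1809]
   edges deg [ 74.1045 -65.8994 160.8622] len [0.0342 0.0247 0.0323]
handle scene [[0.7052959558683861, 0.06966460069220703], [0.736128884451617, 0.16699197862400972]] mean [0.7207 0.1183]
   edges deg [72.422] len [0.1021]
handle side [[0.7368882134063279, 0.16563921324712272], [0.7055562237044184, 0.06637761620062943]] mean [0.7212 0.116 ]
   edges deg [-107.5183] len [0.1041]
lid side [[0.49296863018112275, 0.2830289682107344], [0.437302347558216, 0.10222339525822177], [0.5265355989244042, 0.07905113222794735], [0.5771547861889008, 0.2571477031717988]] mean [0.5085 0.1804]
   edges deg [-107.1125  -14.5571   74.1336] len [0.1892 0.0922 0.1852]
```

```bash
python3 - <<'E'
from h import *
for c,p,s,z in [("scene",(250,45),(6,150,220),.13),("scene",(295,293),(6,150,220),0),("side",(250,530),(7,300,130),0),("side",(277,275),(7,300,130),.132),("scene",(517,590),(6,150,220),0),("scene",(488,340),(6,150,220),.132)]: print(c,p,onz(c,cr(p,*s),z))
for c,uv,z in [("side",(373,175),.04),("scene",(138,267),.045),("scene",(298,333),.09),("scene",(332,275),.1)]: print(c,uv,onz(c,uv,z))
E
```

```text
scene (250, 45) [ 0.43253879 -0.19407999  0.13      ]
scene (295, 293) [ 0.43039982 -0.19340229  0.        ]
side (250, 530) [ 0.43168763 -0.19535963  0.        ]
side (277, 275) [ 0.43198912 -0.1955572   0.132     ]
scene (517, 590) [ 0.5809773 -0.2774416  0.       ]
scene (488, 340) [ 0.58436801 -0.28028326  0.132     ]
side (373, 175) [ 0.32934514 -0.29434178  0.04      ]
scene (138, 267) [ 0.33539619 -0.28084429  0.045     ]
scene (298, 333) [ 0.73776603 -0.31295499  0.09      ]
scene (332, 275) [ 0.74561553 -0.16753723  0.1       ]
```

Call:
move_arm([
  [-6,-3,0,4,5],
  [-12,-6,0,8,5],
  [-18,-9.5,0,12,5],
  [-24,-12.5,0,12,5],
  [-29.5,-15.4,0,12,5],
], newtons=40)

```text
t: 0.78
tool_pos: [0.4791, -0.2784, 0.2481]
tool_rot: [2.441, 1.977, 0.0]
contact_force: [1.7, -0.2, 0.4]
opening: 0.0499
```

Call:
move_arm([
  [0,0,0,0,5],
  [0,0,0,0,5],
])

```text
t: 1.02
tool_pos: [0.4804, -0.2767, 0.248]
tool_rot: [-2.441, -1.976, -0.001]
contact_force: [0.6, 0.0, 0.1]
opening: 0.0501
```

```bash
python3 - <<'E'
from station import sensors,get_image
import cv2
d=get_image("wrist"); cv2.imwrite("pics/w1.png",d["image"][:,:,::-1]); o=sensors.get_obs()
print(o["t"],o["tool_pos"],o["tool_rot"],o["contact_force"])
from h import *
for p in [(.4705,-.2945,.085),(.4705,-.2945,.145)]: print(proj(d,p))
E
```

```text
1.075 [ 0.48073062 -0.27614365  0.24802462] [-2.44012760e+00 -1.97767410e+00 -4.98382193e-04] [-0.11679092  0.29372498 -0.19440109]
[268.79770255 212.84577092]
[267.48983734 239.26711186]
```

View pics/w1.png

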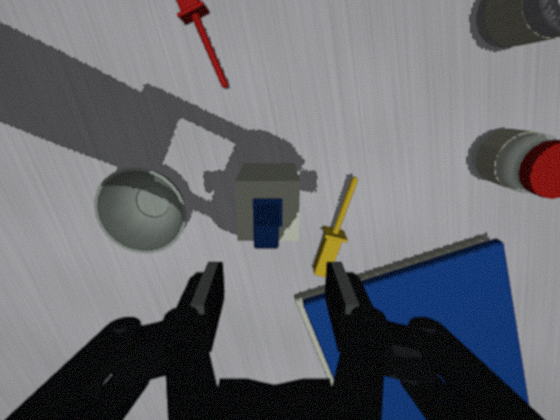

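```bash
python3 - <<'E'
import cv2
im=cv2.imread("pics/w1.png")[150:260,210:330]; cv2.imwrite("pics/w1c.png",cv2.resize(im,None,fx=5,fy=5,interpolation=cv2.INTER_CUBIC))
E
```

```text
(no output)
```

View pics/w1c.png

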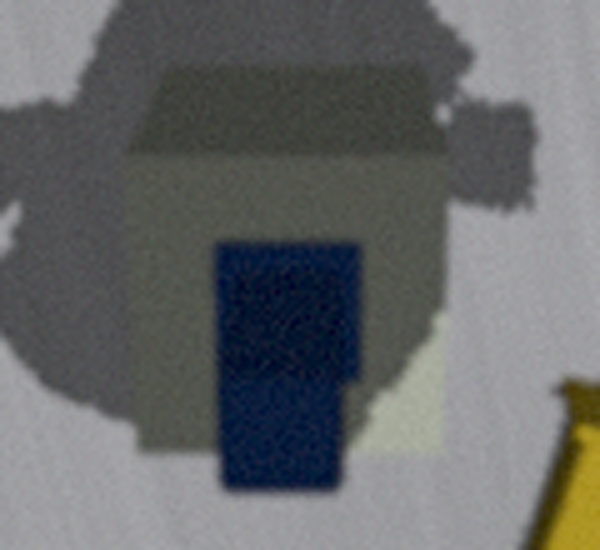

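```bash
python3 - <<'E'
from h import *
from station import get_image,sensors
d=get_image("wrist")
for p,z in [((282,434),.145),((289,303),.085),((127,155),.085),((447,155),.085)]: print(onzcam(d,cr(p,5,210,150),z))
print(sensors.get_obs()["tool_pos"], d["R"].round(4).tolist())
E
```

```text
[ 0.47028521 -0.29135407  0.145     ]
[ 0.47016579 -0.291085    0.085     ]
[ 0.44719388 -0.25665926  0.085     ]
[ 0.50481938 -0.2688855   0.085     ]
[ 0.48096354 -0.27583453  0.24809007] [[0.9782, -0.2078, -0.0008], [-0.196, -0.9242, 0.3277], [-0.0688, -0.3203, -0.9448]]
```

Call:
move_arm([
  [-1.9,-0.7,2,0,5],
  [-1.9,-0.7,6,0,5],
  [-1.9,-0.7,10,0,5],
  [-1.9,-0.7,13.2,0,5],
  [-1.9,-0.7,13.2,0,5],
])

```text
t: 1.75
tool_pos: [0.4672, -0.292, 0.1118]
tool_rot: [-2.434, -1.973, 0.003]
contact_force: [-0.7, -0.0, -0.1]
opening: 0.0497
```

```bash
python3 - <<'E'
from station import sensors,get_image
import cv2
a=get_image("scene")["image"][200:330,110:280]; b=get_image("side")["image"][110:240,270:440]
import numpy as np
cv2.imwrite("pics/p2.png",cv2.resize(np.hstack([a,b])[:,:,::-1],None,fx=2.3,fy=2.3,interpolation=cv2.INTER_CUBIC)); o=sensors.get_obs()
print(o["t"],o["tool_pos"],o["tool_rot"],o["contact_force"])
E
```

```text
1.85 [ 0.46968416 -0.29404754  0.11637716] [-2.44070395e+00 -1.97768501e+00  2.89287469e-04] [-1.14514604  0.13943871 -0.10074731]
```

View pics/p2.png

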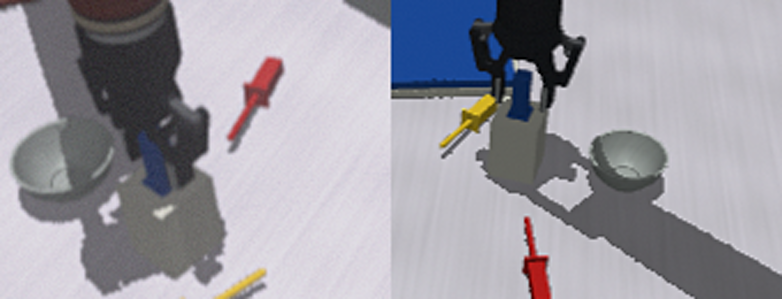

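Both decoy pins have toppled from standing on their tips; the arm wasn't near them. The blue pin is between the jaws, so I'll close now.

Call:
move_arm([
  [0,0,0,0,1.5],
  [0,0,0,0,1.5],
  [0,0,0,0,1.5],
  [0,0,0,0,1.5],
], newtons=50)

```text
t: 2.35
tool_pos: [0.4706, -0.2949, 0.1184]
tool_rot: [2.439, 1.975, 0.001]
contact_force: [-0.1, -0.1, 6.1]
opening: 0.0196
```

```bash
python3 - <<'E'
from station import sensors,get_image
import cv2
a=get_image("scene")["image"][200:330,110:280]; b=get_image("side")["image"][110:240,270:440]
import numpy as np
cv2.imwrite("pics/p3.png",cv2.resize(np.hstack([a,b])[:,:,::-1],None,fx=2.3,fy=2.3,interpolation=cv2.INTER_CUBIC)); o=sensors.get_obs()
print(o["t"],o["tool_pos"],o["tool_rot"],o["contact_force"],o["wrist_torque"],o["opening"])
E
```

```text
2.45 [ 0.47060642 -0.29491004  0.11833232] [2.43886399e+00 1.97521631e+00 9.23087405e-04] [-0.4423446  -0.21406552  4.59662128] [0.07287705 0.12974982 0.03979351] 0.019607558791734755
```

View pics/p3.png

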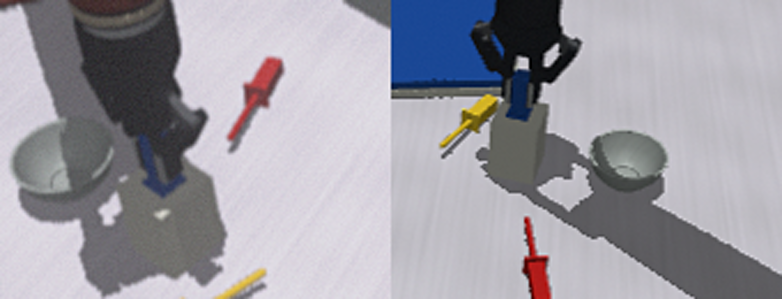

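Call:
move_arm([
  [0,0,-3,0,1.5],
  [0,0,-7,0,1.5],
  [0,0,-11,0,1.5],
  [0,0,-15,0,1.5],
  [0,0,-15,0,1.5],
])

```text
t: 3.08
tool_pos: [0.471, -0.2952, 0.2706]
tool_rot: [2.435, 1.972, 0.002]
contact_force: [0.7, 0.4, -2.3]
opening: 0.0193
```

```bash
cat > st.py <<'E'
from station import sensors
import numpy as np
np.set_printoptions(precision=4,suppress=True)
from scipy.spatial.transform import Rotation as Ro
def show(tgt=None):
    o=sensors.get_obs(); R=Ro.from_rotvec(o["tool_rot"]).as_matrix()
    print("t",round(o["t"],2),"pos",o["tool_pos"],"yaw",np.degrees(np.arctan2(R[1,1],R[0,1])).round(2),"F",o["contact_force"],"M",o["wrist_torque"],"op",round(o["opening"],4),"z",R[:,2])
    if tgt is not None: print("need cm",(R.T@(np.array(tgt)-o["tool_pos"])*100).round(2))
E
python3 - <<'E'
from st import *
show((.509,.182,.27))
from station import get_image
import cv2
a=get_image("scene")["image"][120:330,110:280]; b=get_image("side")["image"][60:270,250:420]
cv2.imwrite("pics/p4.png",cv2.resize(np.hstack([a,b])[:,:,::-1],None,fx=2.3,fy=2.3,interpolation=cv2.INTER_CUBIC))
E
```

```text
t 3.08 pos [ 0.471  -0.2952  0.2706] yaw -11.99 F [ 0.6516  0.4165 -2.3491] M [-0.0204 -0.0031 -0.0153] op 0.0193 z [ 0.006 -0.005 -1.   ]
need cm [47.47 -6.2  -0.15]
```

View pics/p4.png

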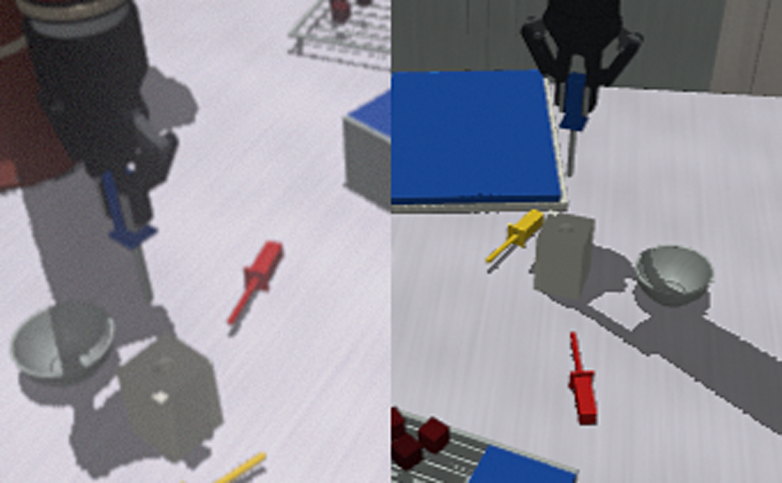

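Call:
move_arm([
  [5,-0.7,0,0,1.5],
  [10,-1.4,0,0,1.5],
  [15,-2,0,0,1.5],
  [20,-2.6,0,0,1.5],
  [25,-3.3,0,0,1.5],
])

```text
t: 3.8
tool_pos: [0.4881, -0.0409, 0.2633]
tool_rot: [-2.439, -1.975, 0.004]
contact_force: [0.6, -0.4, -1.7]
opening: 0.0196
```

Call:
move_arm([
  [5,-0.7,0,0,1.5],
  [10,-1.4,0,0,1.5],
  [15,-2,0,0,1.5],
  [20,-2.6,0,0,1.5],
  [22.5,-2.9,0,0,1.5],
])

```text
t: 4.42
tool_pos: [0.5063, 0.1855, 0.263]
tool_rot: [-2.437, -1.978, 0.007]
contact_force: [0.2, 0.0, -1.4]
opening: 0.0193
```

Call:
move_arm([
  [0,0,0,0,1.5],
  [0,0,0,0,1.5],
])

```text
t: 4.68
tool_pos: [0.507, 0.1828, 0.2644]
tool_rot: [-2.441, -1.976, 0.005]
contact_force: [-0.2, -0.2, -1.5]
opening: 0.0192
```

```bash
python3 - <<'E'
from st import *
show((.509,.182,.27))
from station import get_image
import cv2
for n in("scene","side","wrist"):
    cv2.imwrite(f"pics/{n}5.png",get_image(n)["image"][:,:,::-1])
def c(n,x0,y0,x1,y1,s): return cv2.resize(cv2.imread(f"pics/{n}5.png")[y0:y1,x0:x1],None,fx=s,fy=s,interpolation=cv2.INTER_CUBIC)
cv2.imwrite("pics/b5.png",np.hstack([c("scene",150,250,220,320,5),c("side",300,140,370,210,5)]))
cv2.imwrite("pics/d5.png",np.hstack([c("scene",250,60,390,200,2.8),c("side",220,180,360,320,2.8)]))
E
```

```text
t 4.67 pos [0.507  0.1828 0.2644] yaw -12.01 F [-0.1539 -0.2499 -1.4791] M [-0.0377  0.0566  0.0346] op 0.0192 z [-0.003  -0.0011 -1.    ]
need cm [-0.03  0.21 -0.56]
```

View pics/b5.png

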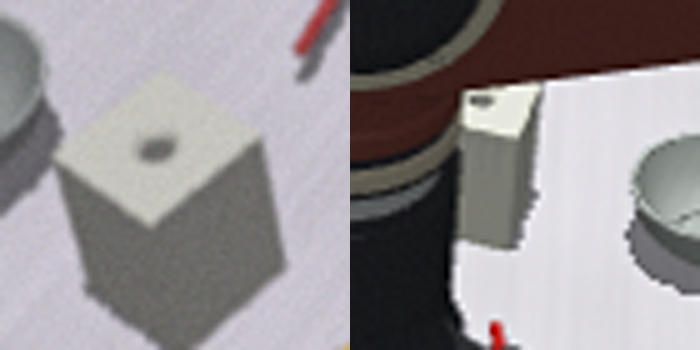

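View pics/d5.png

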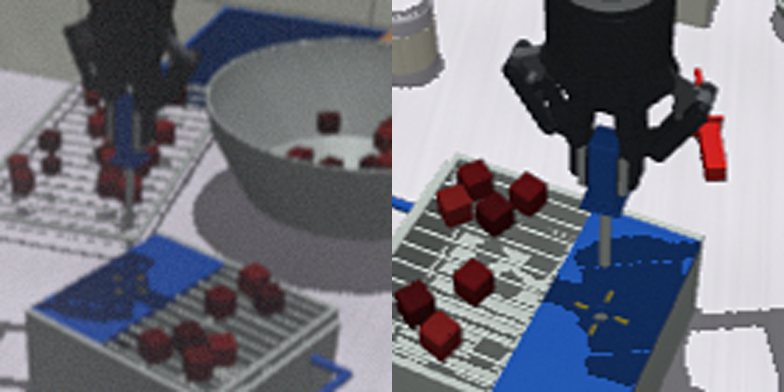

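View pics/wrist5.png

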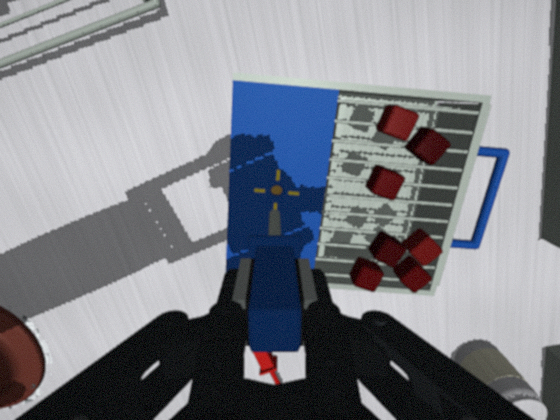

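The pin tip is right above the marked hole in all views. I'll lower it until the tip is just above the lid and compare.

Call:
move_arm([
  [0,0.2,2.5,0,1.5],
  [0,0.2,5,0,1.5],
  [0,0.2,5,0,1.5],
  [0,0.2,5,0,1.5],
])

```text
t: 5.32
tool_pos: [0.5102, 0.1826, 0.2174]
tool_rot: [2.442, 1.976, 0.002]
contact_force: [0.4, 0.0, -0.7]
opening: 0.0196
```

```bash
python3 - <<'E'
from st import *
show((.509,.182,.27))
from station import get_image
import cv2
for n in("scene","side","wrist"):
    cv2.imwrite(f"pics/{n}6.png",get_image(n)["image"][:,:,::-1])
def c(n,x0,y0,x1,y1,s): return cv2.resize(cv2.imread(f"pics/{n}6.png")[y0:y1,x0:x1],None,fx=s,fy=s,interpolation=cv2.INTER_CUBIC)
cv2.imwrite("pics/d6.png",np.hstack([c("scene",270,120,330,180,6.5),c("side",260,240,320,300,6.5)]))
cv2.imwrite("pics/e6.png",c("wrist",220,150,340,240,6.5))
E
```

```text
t 5.33 pos [0.5102 0.1826 0.2174] yaw -12.05 F [ 0.374   0.021  -0.7107] M [ 0.0277 -0.0324  0.0007] op 0.0196 z [ 0.0013  0.0003 -1.    ]
need cm [-0.08 -0.1  -5.26]
```

View pics/d6.png

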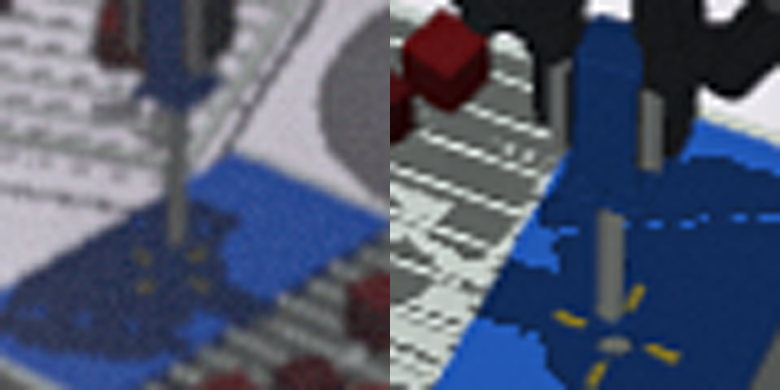

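View pics/e6.png

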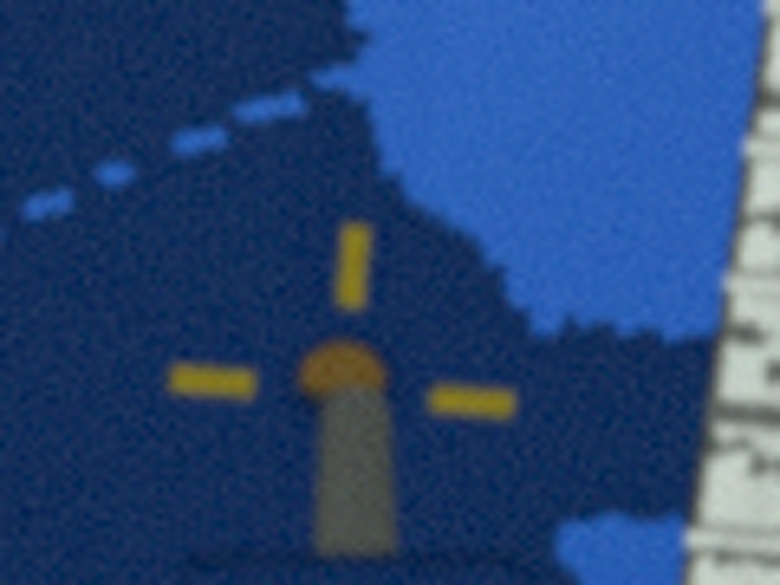

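```bash
python3 - <<'E'
from st import *; from h import *
from station import get_image
show()
D={n:get_image(n) for n in("scene","side","wrist")}
for n,x0,y0,tip,hole in [("scene",270,120,(177,239),(172,270)),("side",260,240,(218,313),(225,345)),("wrist",220,150,(355,394),(343,391))]:
    T=onzcam(D[n],cr(tip,6.5,x0,y0),.112);H=onzcam(D[n],cr(hole,6.5,x0,y0),.1)
    print(n,T,H,"hole-tip",(H-T)[:2]*1000, "TCP tip pred px",(proj(D[n],[.5102,.1826,.112])-[x0,y0])*6.5)
E
```

```text
t 5.47 pos [0.5105 0.183  0.218 ] yaw -12.01 F [-0.782  -0.5149 -2.4178] M [-0.0698  0.0082  0.0314] op 0.0194 z [ 0.0026  0.0006 -1.    ]
scene [0.5088 0.1872 0.112 ] [0.5091 0.1817 0.1   ] hole-tip [ 0.3222 -5.4981] TCP tip pred px [172.7822 242.3655]
side [0.5119 0.1806 0.112 ] [0.5091 0.184  0.1   ] hole-tip [-2.7579  3.4657] TCP tip pred px [219.7605 316.0392]
wrist [0.5105 0.1867 0.112 ] [0.5083 0.1832 0.1   ] hole-tip [-2.2392 -3.4735] TCP tip pred px [357.0967 424.0214]
```

```bash
python3 - <<'E'
from h import *; from st import *
from station import get_image
from scipy.optimize import least_squares
D={n:get_image(n) for n in("scene","side","wrist")}
O={"scene":(270,120),"side":(260,240),"wrist":(220,150)}
def tri(px,cams):
    f=lambda X:np.concatenate([proj(D[n],X)-cr(px[n],6.5,*O[n]) for n in cams])
    r=least_squares(f,[.51,.18,.1]);return r.x,r.fun
tip={"scene":(177,241),"side":(218,315),"wrist":(355,392)}
hole={"scene":(172,270),"side":(225,345),"wrist":(343,391)}
for cams in [("scene","side"),("scene","side","wrist"),("side","wrist"),("scene","wrist")]:
    a,ra=tri(tip,cams);b,rb=tri(hole,cams);print(cams,a,b,(b-a)*1000,ra.round(1),rb.round(1))
E
```

```text
('scene', 'side') [0.5114 0.1827 0.1141] [0.5089 0.1832 0.099 ] [ -2.4343   0.5105 -15.1324] [ 0.2  0.   0.1 -0. ] [ 0.2  0.   0.1 -0. ]
('scene', 'side', 'wrist') [0.5103 0.1872 0.1137] [0.508  0.1832 0.0992] [ -2.3618  -3.9574 -14.5539] [ 0.5 -0.7  0.4  1.9  0.3  0.7] [-0.2 -0.1  0.6 -0.   0.3 -0.1]
('side', 'wrist') [0.5112 0.1925 0.1274] [0.508  0.1836 0.1003] [ -3.192   -8.8366 -27.0623] [-0.2  0.1 -0.1  0.1] [ 0.6 -0.2  0.2 -0.1]
('scene', 'wrist') [0.51   0.1869 0.1113] [0.5078 0.1831 0.099 ] [ -2.201   -3.7658 -12.2677] [ 0.4  0.1 -0.1  0.1] [-0.2 -0.1  0.1 -0. ]
```

Call:
move_arm([
  [0,-0.2,0,0,1.5],
  [0,-0.2,0.5,0,1.5],
  [0,-0.2,1,0,1.5],
  [0,-0.2,1,0,1.5],
])

```text
t: 6.28
tool_pos: [0.5072, 0.1833, 0.2053]
tool_rot: [-2.441, -1.977, 0.002]
contact_force: [0.3, 0.3, -1.5]
opening: 0.0196
```

```bash
python3 - <<'E'
from st import *
show((.5087,.183,.20))
from station import get_image
import cv2
for n in("scene","side","wrist"):
    cv2.imwrite(f"pics/{n}7.png",get_image(n)["image"][:,:,::-1])
def c(n,x0,y0,x1,y1,s): return cv2.resize(cv2.imread(f"pics/{n}7.png")[y0:y1,x0:x1],None,fx=s,fy=s,interpolation=cv2.INTER_CUBIC)
cv2.imwrite("pics/d7.png",np.hstack([c("scene",280,130,320,180,6.5),c("side",270,250,310,300,6.5),c("wrist",255,180,295,230,6.5)]))
E
```

```text
t 6.28 pos [0.5072 0.1833 0.2053] yaw -12.0 F [ 0.2765  0.3482 -1.4643] M [-0.0004  0.0272  0.0009] op 0.0196 z [-0.0017 -0.0004 -1.    ]
need cm [0.   0.15 0.53]
```

View pics/d7.png

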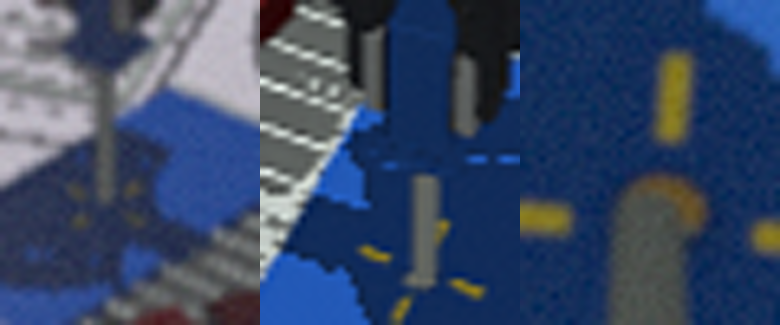

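Call:
move_arm([
  [0,0.13,0,0,1.5],
  [0,0.13,0.3,0,1.5],
  [0,0.13,0.6,0,1.5],
  [0,0.13,0.9,0,1.5],
  [0,0.13,0.9,0,1.5],
])

```text
t: 7.05
tool_pos: [0.5088, 0.1829, 0.1967]
tool_rot: [2.441, 1.977, -0.001]
contact_force: [0.6, -0.9, -2.7]
opening: 0.0193
```

```bash
python3 - <<'E'
from st import *
show((.5087,.183,.20))
from station import get_image
import cv2
for n in("scene","side","wrist"):
    cv2.imwrite(f"pics/{n}8.png",get_image(n)["image"][:,:,::-1])
def c(n,x0,y0,x1,y1,s): return cv2.resize(cv2.imread(f"pics/{n}8.png")[y0:y1,x0:x1],None,fx=s,fy=s,interpolation=cv2.INTER_CUBIC)
cv2.imwrite("pics/d8.png",np.hstack([c("scene",280,130,320,180,6.5),c("side",270,250,310,300,6.5),c("wrist",255,180,295,230,6.5)]))
E
```

```text
t 7.05 pos [0.5088 0.1829 0.1967] yaw -12.0 F [ 0.6123 -0.9076 -2.7481] M [-0.2906 -0.0454  0.0072] op 0.0193 z [-0.0006 -0.0006 -1.    ]
need cm [ 0.01 -0.01 -0.33]
```

View pics/d8.png

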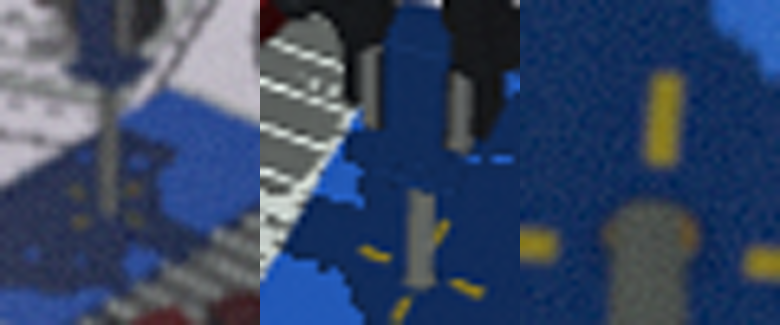

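Call:
move_arm([
  [-0.1,0,0,0,1.5],
  [-0.1,0,0.2,0,1.5],
  [-0.1,0,0.5,0,1.5],
  [-0.1,0,0.8,0,1.5],
  [-0.1,0,0.8,0,1.5],
])

```text
t: 7.82
tool_pos: [0.5085, 0.1821, 0.1888]
tool_rot: [-2.441, -1.977, 0.001]
contact_force: [0.8, -1.2, -1.6]
opening: 0.0193
```

```bash
python3 - <<'E'
from st import *
show()
E
```

```text
t 7.83 pos [0.5085 0.1821 0.1888] yaw -12.0 F [ 0.7526 -1.1568 -1.6341] M [-0.0396 -0.0085 -0.0027] op 0.0193 z [-0.0009 -0.0001 -1.    ]
```

Call:
move_arm([
  [-0.05,0,0.1,0,1.5],
  [-0.05,0,0.2,0,1.5],
  [-0.05,0,0.3,0,1.5],
])

```text
t: 8.2
tool_pos: [0.5087, 0.1817, 0.1863]
tool_rot: [2.441, 1.977, 0.0]
contact_force: [-0.5, -0.1, -1.2]
opening: 0.0192
```

```bash
python3 - <<'E'
from st import *
show()
E
```

```text
t 8.2 pos [0.5087 0.1817 0.1863] yaw -12.0 F [-0.4622 -0.1421 -1.2084] M [-0.0408 -0.0132  0.0185] op 0.0192 z [ 0.0001  0.0001 -1.    ]
```

Call:
move_arm([
  [0,0,0.1,0,1.5],
  [0,0,0.2,0,1.5],
  [0,0,0.3,0,1.5],
])

```text
t: 8.57
tool_pos: [0.5087, 0.1817, 0.1832]
tool_rot: [-2.441, -1.977, 0.0]
contact_force: [-0.2, 0.3, -1.1]
opening: 0.0194
```

Call:
move_arm([
  [0,0,0.1,0,1.5],
  [0,0,0.2,0,1.5],
  [0,0,0.3,0,1.5],
])

```text
t: 8.95
tool_pos: [0.5087, 0.1817, 0.1802]
tool_rot: [-2.441, -1.977, 0.0]
contact_force: [0.1, -0.0, -1.3]
opening: 0.0194
```

Call:
move_arm([
  [0,0,0.1,0,1.5],
  [0,0,0.2,0,1.5],
  [0,0,0.3,0,1.5],
])

```text
t: 9.32
tool_pos: [0.5087, 0.1817, 0.1772]
tool_rot: [-2.441, -1.977, -0.0]
contact_force: [-0.3, 0.2, -1.6]
opening: 0.0193
```

Depth is now about 28 mm, with no contact yet.

Call:
move_arm([
  [0,0,0.1,0,1.5],
  [0,0,0.2,0,1.5],
  [0,0,0.3,0,1.5],
])

```text
t: 9.7
tool_pos: [0.5087, 0.1817, 0.1743]
tool_rot: [2.441, 1.977, 0.0]
contact_force: [0.5, -0.7, -1.4]
opening: 0.0198
```

Call:
move_arm([
  [0,0,0.1,0,1.5],
  [0,0,0.2,0,1.5],
  [0,0,0.3,0,1.5],
])

```text
t: 10.07
tool_pos: [0.5087, 0.1817, 0.1713]
tool_rot: [2.441, 1.977, 0.0]
contact_force: [-0.4, -0.4, -1.6]
opening: 0.0195
```

Call:
move_arm([
  [0,0,0.1,0,1.5],
  [0,0,0.2,0,1.5],
  [0,0,0.3,0,1.5],
])

```text
t: 10.45
tool_pos: [0.5088, 0.1817, 0.1688]
tool_rot: [-2.441, -1.977, -0.0]
contact_force: [-2.1, 0.6, 3.3]
opening: 0.0196
```

Contact: the force rose by about 5 N at roughly 36 mm depth. I'll press on in 1 mm steps.

Call:
move_arm([
  [0,0,0.1,0,1.5],
  [0,0,0.2,0,1.5],
])

```text
t: 10.7
tool_pos: [0.5089, 0.1818, 0.1672]
tool_rot: [2.441, 1.977, 0.001]
contact_force: [-2.9, 0.0, 4.8]
opening: 0.0195
```

Call:
move_arm([
  [0,0,0.1,0,1.5],
  [0,0,0.2,0,1.5],
])

```text
t: 10.95
tool_pos: [0.5089, 0.1818, 0.1652]
tool_rot: [2.441, 1.977, 0.001]
contact_force: [-2.8, -0.4, 6.5]
opening: 0.0191
```

```bash
python3 - <<'E'
from st import *
show()
from station import get_image
import cv2
a=get_image("scene")["image"][100:270,250:420]; b=get_image("side")["image"][200:370,170:340]
cv2.imwrite("pics/p9.png",cv2.resize(np.hstack([a,b])[:,:,::-1],None,fx=2.3,fy=2.3))
show()
E
```

```text
t 10.95 pos [0.5089 0.1818 0.1652] yaw -12.0 F [-2.7752 -0.3567  6.5365] M [-0.0718  0.7579  0.0119] op 0.0191 z [ 0.0005  0.0002 -1.    ]
t 11.05 pos [0.5089 0.1818 0.1652] yaw -11.99 F [-2.1841 -0.3493  5.691 ] M [-0.1255  0.6774 -0.0624] op 0.0194 z [ 0.0005  0.0002 -1.    ]
```

View pics/p9.png

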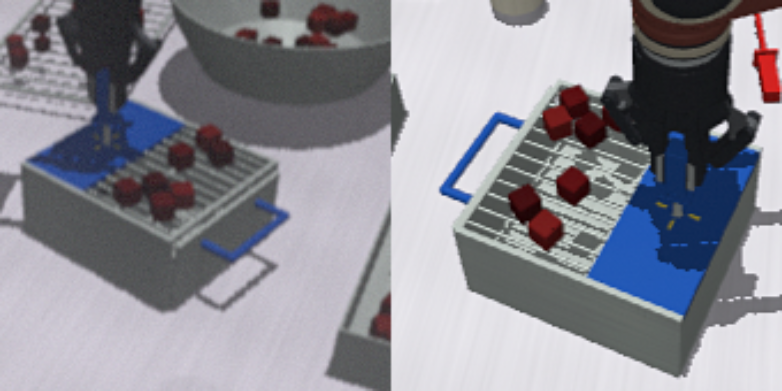

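Call:
move_arm([
  [0,0,0.1,0,1.5],
  [0,0,0.1,0,1.5],
])

```text
t: 11.3
tool_pos: [0.5089, 0.1818, 0.1644]
tool_rot: [2.441, 1.977, 0.001]
contact_force: [-2.9, 0.1, 6.4]
opening: 0.0191
```

Call:
move_arm([
  [0,0,0.1,0,1.5],
  [0,0,0.1,0,1.5],
])

```text
t: 11.55
tool_pos: [0.509, 0.1818, 0.1634]
tool_rot: [2.441, 1.977, 0.001]
contact_force: [-2.4, -0.5, 6.9]
opening: 0.0192
```

```bash
python3 - <<'E'
from st import *
show()
from station import get_image
import cv2
a=get_image("scene")["image"][100:270,250:420]; b=get_image("side")["image"][200:370,170:340]
cv2.imwrite("pics/p10.png",cv2.resize(np.hstack([a,b])[:,:,::-1],None,fx=2.3,fy=2.3))
show()
E
```

```text
t 11.55 pos [0.509  0.1818 0.1634] yaw -12.0 F [-2.3866 -0.4706  6.8651] M [-0.0909  0.8178  0.0207] op 0.0192 z [ 0.0006  0.0002 -1.    ]
t 11.65 pos [0.509  0.1818 0.1634] yaw -12.0 F [-2.5112  0.7375  6.5768] M [-0.1112  0.7902 -0.0205] op 0.0194 z [ 0.0006  0.0002 -1.    ]
```

View pics/p10.png

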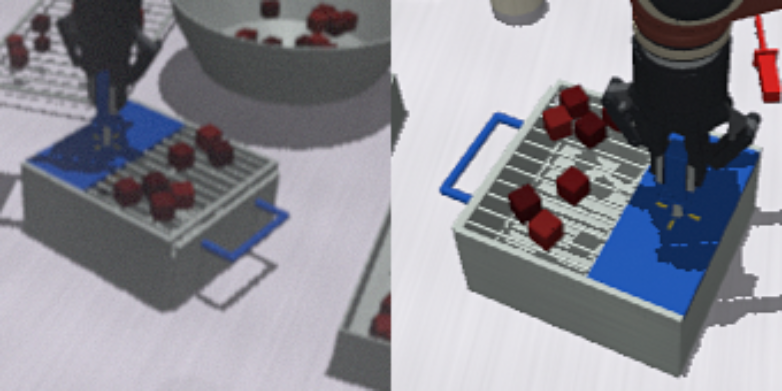

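Call:
move_arm([
  [0,0,0.1,0,1.5],
  [0,0,0.1,0,1.5],
])

```text
t: 11.9
tool_pos: [0.5089, 0.1818, 0.1621]
tool_rot: [2.441, 1.977, 0.001]
contact_force: [-2.5, 0.1, 6.2]
opening: 0.0195
```

```bash
cat > look.py <<'E'
import sys
from st import *
show()
from station import get_image
import cv2
a=get_image("scene")["image"][100:270,250:420]; b=get_image("side")["image"][200:370,170:340]
cv2.imwrite(f"pics/{sys.argv[1]}.png",cv2.resize(np.hstack([a,b])[:,:,::-1],None,fx=2.3,fy=2.3))
E
python3 look.py p11
```

```text
t 11.9 pos [0.5089 0.1818 0.1621] yaw -12.0 F [-2.4879  0.0518  6.242 ] M [-0.0761  0.7455  0.0376] op 0.0195 z [ 0.0005  0.0003 -1.    ]
```

View pics/p11.png

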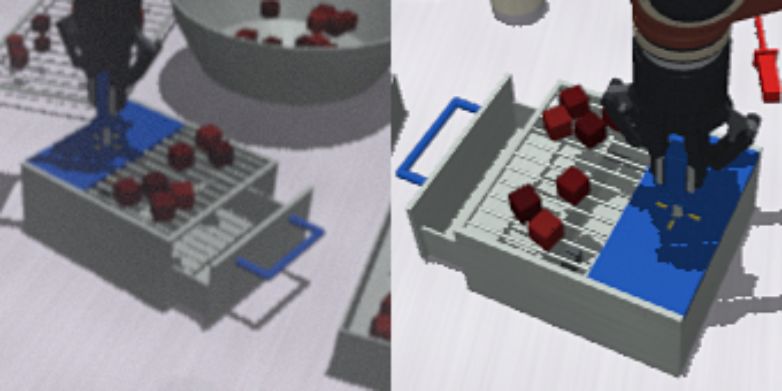

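The tray has sprung ajar. Now to lift the pin straight up.

Call:
move_arm([
  [0,0,-1,0,1.5],
  [0,0,-3,0,1.5],
  [0,0,-6,0,1.5],
  [0,0,-9,0,1.5],
  [0,0,-11.5,0,1.5],
])

```text
t: 12.62
tool_pos: [0.5089, 0.1817, 0.2785]
tool_rot: [2.441, 1.976, 0.002]
contact_force: [-0.7, -0.3, -1.8]
opening: 0.0194
```

```bash
python3 look.py p12; python3 - <<'E'
from st import *
show((.4706,-.2949,.2735))
E
```

```text
t 12.62 pos [0.5089 0.1817 0.2785] yaw -12.0 F [-0.6683 -0.2507 -1.7928] M [ 0.0237  0.0036 -0.0301] op 0.0194 z [ 0.0018  0.0002 -1.    ]
t 12.72 pos [0.5104 0.182  0.2809] yaw -12.0 F [ 0.3715 -0.0139 -1.096 ] M [ 0.0097 -0.0324 -0.0217] op 0.0196 z [ 0.0075  0.0015 -1.    ]
need cm [-47.48   6.02   0.64]
```

View pics/p12.png

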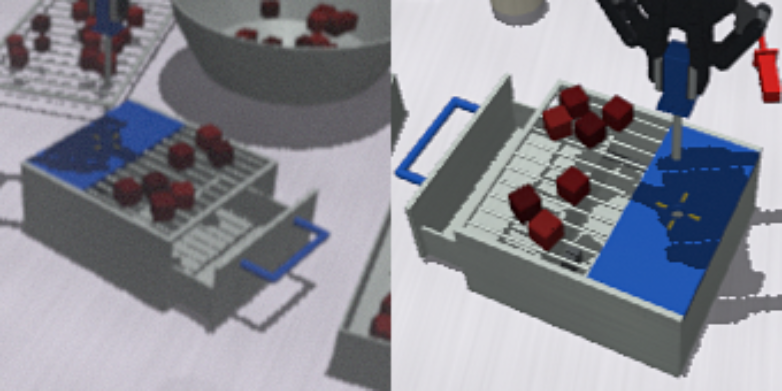

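Call:
move_arm([
  [-5,0.6,0,0,1.5],
  [-10,1.3,0,0,1.5],
  [-15,1.9,0,0,1.5],
  [-20,2.6,0,0,1.5],
  [-25,3.2,0,0,1.5],
])

```text
t: 13.35
tool_pos: [0.4872, -0.071, 0.2751]
tool_rot: [-2.441, -1.977, 0.001]
contact_force: [1.2, 0.1, -1.4]
opening: 0.0193
```

Call:
move_arm([
  [-5,0.6,0,0,1.5],
  [-10,1.3,0,0,1.5],
  [-15,1.9,0,0,1.5],
  [-20,2.6,0,0,1.5],
  [-22.5,2.9,0.5,0,1.5],
])

```text
t: 13.98
tool_pos: [0.4688, -0.2979, 0.2703]
tool_rot: [-2.443, -1.974, 0.001]
contact_force: [0.1, -0.4, -1.3]
opening: 0.0193
```

Call:
move_arm([
  [0,0,2,0,1.5],
  [0,0,6,0,1.5],
  [0,0,6.7,0,1.5],
  [0,0,6.7,0,1.5],
])

```text
t: 14.48
tool_pos: [0.4694, -0.2945, 0.2034]
tool_rot: [-2.439, -1.977, 0.0]
contact_force: [0.4, 0.3, -0.4]
opening: 0.0197
```

```bash
python3 - <<'E'
from st import *; from h import *
for c,p,o in (("scene",(157,148),(150,250)),("side",(133,100),(300,140))): print(c,onz(c,cr(p,5,*o),.085))
show((.4706,-.2949,.2735))
from station import get_image
import cv2
D={n:get_image(n) for n in("scene","side","wrist")}
O={"scene":(150,230),"side":(300,130),"wrist":(245,170)}
L=[]
for n in D:
    x,y=O[n];L.append(cv2.resize(D[n]["image"][y:y+70,x:x+60,::-1],None,fx=4.4,fy=4.4,interpolation=cv2.INTER_CUBIC))
cv2.imwrite("pics/d13.png",np.hstack(L))
o=sensors.get_obs()["tool_pos"]
for n in D: print(n,"tip px",(proj(D[n],[o[0],o[1],o[2]-.1053])-O[n])*4.4,"mouth(.4706,-.2949) px",(proj(D[n],[.4706,-.2949,.085])-O[n])*4.4)
E
```

```text
scene [ 0.4712 -0.2957  0.085 ]
side [ 0.4683 -0.2925  0.085 ]
t 14.47 pos [ 0.4694 -0.2945  0.2034] yaw -11.94 F [ 0.3503  0.2682 -0.4079] M [-0.0396 -0.0586 -0.0285] op 0.0197 z [-0.0014  0.0014 -1.    ]
need cm [-0.01  0.11 -7.01]
scene tip px [129.281  192.5229] mouth(.4706,-.2949) px [136.3614 214.9192]
side tip px [113.7292 107.2625] mouth(.4706,-.2949) px [111.9235 127.7528]
wrist tip px [132.1148 197.81  ] mouth(.4706,-.2949) px [131.3351 162.6893]
```

View pics/d13.png

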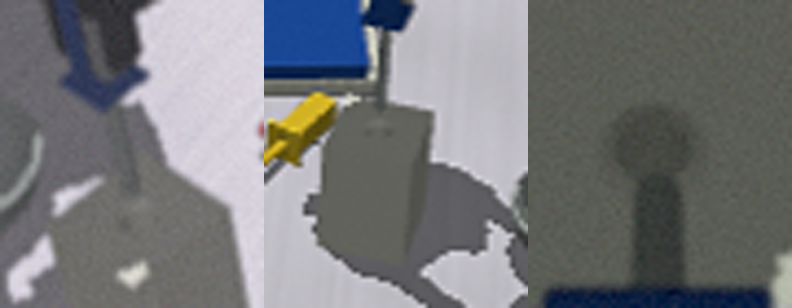

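```bash
python3 - <<'E'
from st import *; from h import *
from station import get_image
import cv2
from scipy.optimize import least_squares
D={n:get_image(n) for n in("scene","side","wrist")}
O={"scene":(150,230),"side":(300,130),"wrist":(245,170)}
px={"scene":(134,208),"side":(116,127),"wrist":(122,142)}
for n in D: print(n,onzcam(D[n],cr(px[n],4.4,*O[n]),.085))
show()
L=[]
for n,(x,y) in {"scene":(165,255),"side":(310,140)}.items():
    I=D[n]["image"][y:y+35,x:x+35,::-1].astype(float); I=np.clip((I-40)*1.8,0,255).astype(np.uint8)
    L.append(cv2.resize(I,None,fx=11,fy=11,interpolation=cv2.INTER_CUBIC))
cv2.imwrite("pics/d14.png",np.hstack(L))
E
```

```text
scene [ 0.4657 -0.2914  0.085 ]
side [ 0.4692 -0.2977  0.085 ]
wrist [ 0.4696 -0.2908  0.085 ]
t 14.78 pos [ 0.4702 -0.296   0.2058] yaw -11.99 F [ 0.7848 -0.9366 -0.3653] M [-0.0346  0.0106  0.002 ] op 0.0197 z [ 0.0019 -0.0016 -1.    ]
```

View pics/d14.png

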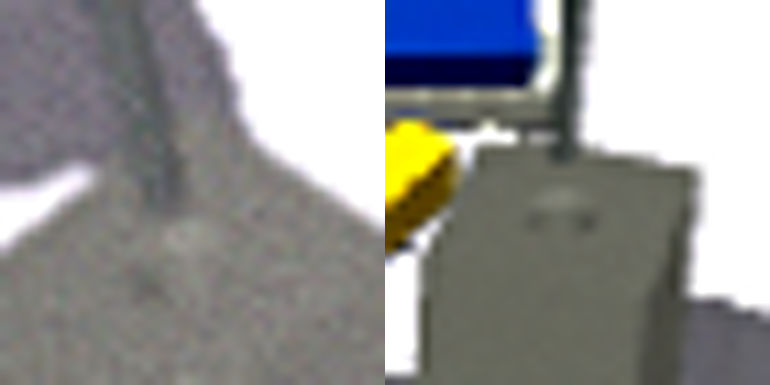

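```bash
python3 - <<'E'
from st import *; from h import *
from station import get_image
from scipy.optimize import least_squares
D={n:get_image(n) for n in("scene","side","wrist")}
O={"scene":(165,255),"side":(310,140)}
for nm,px in (("mouth",{"scene":(168,260),"side":(177,208)}),("tip",{"scene":(163,203),"side":(180,152)})):
    for n in px: print(nm,n,onzcam(D[n],cr(px[n],11,*O[n]),.085 if nm=="mouth" else .1005))
    f=lambda X:np.concatenate([proj(D[n],X)-cr(px[n],11,*O[n]) for n in px])
    r=least_squares(f,[.47,-.29,.09]);print(r.x,r.fun.round(1))
show()
E
```

```text
mouth scene [ 0.4674 -0.2945  0.085 ]
mouth side [ 0.4702 -0.2977  0.085 ]
[ 0.4693 -0.2958  0.087 ] [ 0.2  0.1  0.3 -0.1]
tip scene [ 0.4689 -0.2939  0.1005]
tip side [ 0.4706 -0.3012  0.1005]
[ 0.471  -0.2962  0.1039] [-0.1 -0.  -0.2  0.1]
t 14.93 pos [ 0.4698 -0.2958  0.2049] yaw -12.0 F [ 0.81    0.0853 -1.7879] M [-0.0372  0.0157 -0.018 ] op 0.0196 z [ 0.0008 -0.0007 -1.    ]
```

Call:
move_arm([
  [0.05,-0.1,0.5,0,1.5],
  [0.05,-0.1,1.5,0,1.5],
  [0.05,-0.1,2.5,0,1.5],
  [0.05,-0.1,3,0,1.5],
  [0.05,-0.1,3,0,1.5],
])

```text
t: 15.55
tool_pos: [0.4684, -0.2947, 0.1734]
tool_rot: [-2.44, -1.976, 0.0]
contact_force: [0.5, 0.6, -1.4]
opening: 0.0196
```

```bash
python3 - <<'E'
from st import *
show((.4698,-.2955,.1183))
E
```

```text
t 15.55 pos [ 0.4684 -0.2947  0.1734] yaw -12.0 F [ 0.4615  0.614  -1.3865] M [0.0339 0.0079 0.0422] op 0.0196 z [-0.0012  0.001  -1.    ]
need cm [-0.06  0.16  5.51]
```

Call:
move_arm([
  [0,0.05,1,0,1.5],
  [0,0.05,2.5,0,1.5],
  [0,0.05,4,0,1.5],
  [0,0.05,4.8,0,1.5],
  [0,0.05,4.8,0,1.5],
])

```text
t: 16.18
tool_pos: [0.4687, -0.2946, 0.125]
tool_rot: [-2.44, -1.976, 0.001]
contact_force: [0.5, 0.2, -0.6]
opening: 0.0193
```

Call:
move_arm([
  [0,0,0.3,0,1.5],
  [0,0,0.5,0,1.5],
  [0,0,0.6,0,1.5],
])

```text
t: 16.55
tool_pos: [0.4694, -0.2952, 0.1205]
tool_rot: [2.441, 1.977, 0.0]
contact_force: [-0.3, -0.5, -1.4]
opening: 0.0194
```

```bash
python3 - <<'E'
from st import *
show((.4698,-.2955,.1183))
E
```

```text
t 16.55 pos [ 0.4694 -0.2952  0.1205] yaw -12.0 F [-0.3461 -0.5137 -1.3638] M [-0.0516  0.0164 -0.0108] op 0.0194 z [ 0.0004 -0.0003 -1.    ]
need cm [-0.02  0.05  0.22]
```

Call:
move_arm([
  [0,0,0.1,0,1.5],
  [0,0,0.2,0,1.5],
  [0,0,0.3,0,1.5],
  [0,0,0.3,0,1.5],
])

```text
t: 17.05
tool_pos: [0.4693, -0.2951, 0.1184]
tool_rot: [-2.441, -1.977, 0.0]
contact_force: [-3.5, 3.0, 5.7]
opening: 0.0196
```

```bash
python3 - <<'E'
from st import *
show()
from station import get_image
import cv2
a=get_image("scene")["image"][220:320,130:230]; b=get_image("side")["image"][120:220,290:390]
cv2.imwrite("pics/p15.png",cv2.resize(np.hstack([a,b])[:,:,::-1],None,fx=4,fy=4,interpolation=cv2.INTER_CUBIC))
E
```

```text
t 17.05 pos [ 0.4693 -0.2951  0.1184] yaw -12.0 F [-3.5466  3.0492  5.6944] M [ 0.3764  0.4997 -0.0028] op 0.0196 z [-0.0001 -0.     -1.    ]
```

View pics/p15.png

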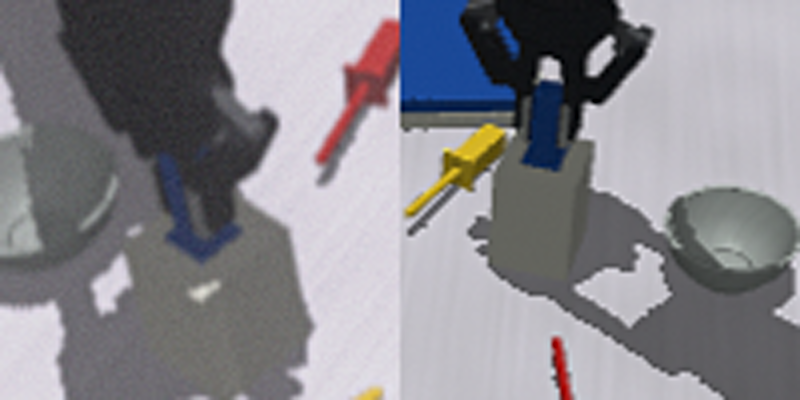

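The collar touches the block at the same height it was grasped, so the pin is seated. Releasing.

Call:
move_arm([
  [0,0,0,0,4],
  [0,0,0,0,4],
  [0,0,0,0,4],
  [0,0,-1,0,4],
  [0,0,-3,0,4],
])

```text
t: 17.77
tool_pos: [0.4688, -0.2947, 0.1475]
tool_rot: [-2.44, -1.976, 0.001]
contact_force: [0.2, -0.3, 0.5]
opening: 0.0401
```

Call:
move_arm([
  [0,0,-3,0,4],
  [0,0,-7,0,4],
  [0,0,-11,0,4],
  [5,2,-11,0,4],
  [10,5,-11,0,4],
])

```text
t: 18.4
tool_pos: [0.54, -0.2075, 0.2608]
tool_rot: [2.44, 1.971, 0.003]
contact_force: [0.7, -0.5, 0.5]
opening: 0.0398
```

```bash
python3 - <<'E'
from st import *
show()
from station import get_image
import cv2
A=get_image("scene")["image"];B=get_image("side")["image"]
cv2.imwrite("pics/s16.png",A[:,:,::-1]);cv2.imwrite("pics/t16.png",B[:,:,::-1])
cv2.imwrite("pics/p16.png",cv2.resize(np.hstack([A[220:320,130:230],B[120:220,290:390]])[:,:,::-1],None,fx=4,fy=4,interpolation=cv2.INTER_CUBIC))
cv2.imwrite("pics/q16.png",cv2.resize(np.hstack([A[100:270,250:420],B[200:370,170:340]])[:,:,::-1],None,fx=2.3,fy=2.3,interpolation=cv2.INTER_CUBIC))
E
```

```text
t 18.4 pos [ 0.54   -0.2075  0.2608] yaw -12.13 F [ 0.7377 -0.4827  0.492 ] M [ 0.0242 -0.0524  0.0288] op 0.0398 z [ 0.0043 -0.0025 -1.    ]
```

View pics/p16.png

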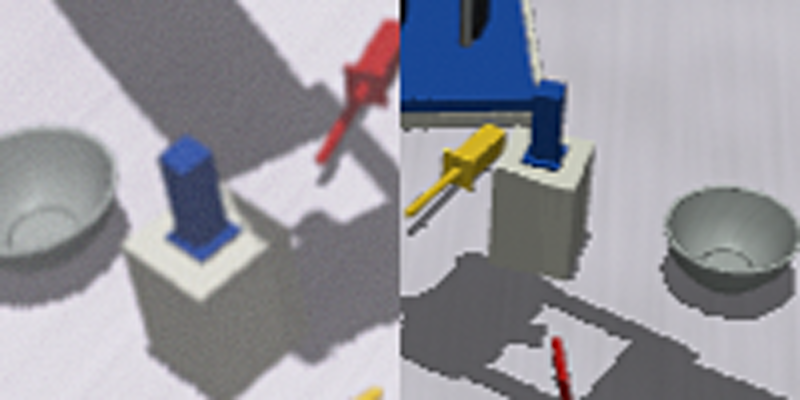

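View pics/q16.png

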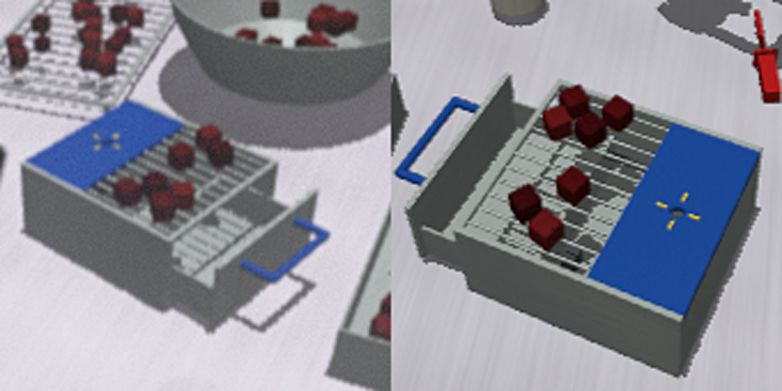

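Pin is home with its collar flush on the block. The tray handle shows at (277,272)–(325,233) in the scene crop and (8,178)–(71,102) in the side crop.

```bash
python3 - <<'E'
from st import *; from h import *
a=[onz("scene",cr(p,2.3,250,100),.072) for p in((277,274),(326,235))]
b=[onz("side",cr(p,2.3,170,200),.072) for p in((10,177),(69,101))]
for q in(a,b):
    m=(q[0]+q[1])/2; e=q[1]-q[0]; print(q,m,np.linalg.norm(e),np.degrees(np.arctan2(e[1],e[0])))
u=np.array([np.cos(np.radians(-17)),np.sin(np.radians(-17))]); 
for s in(.22,.26): print(s,np.array([.5089,.182])+s*u)
show((.5089+.26*u[0],.182+.26*u[1],.2))
E
```

```text
[array([0.756, 0.064, 0.072]), array([0.7844, 0.1497, 0.072 ])] [0.7702 0.1068 0.072 ] 0.09026164455079315 71.64851756427372
[array([0.781 , 0.1552, 0.072 ]), array([0.7499, 0.053 , 0.072 ])] [0.7654 0.1041 0.072 ] 0.10685849704467351 -106.92543820073529
0.22 [0.7193 0.1177]
0.26 [0.7575 0.106 ]
t 18.5 pos [ 0.5417 -0.2042  0.2597] yaw -11.69 F [-0.0625 -0.5617 -0.4537] M [-0.0418  0.0326 -0.0516] op 0.0405 z [ 0.0037  0.0001 -1.    ]
need cm [34.75 14.83  6.05]
```

Call:
move_arm([
  [5,2.2,0,5,4],
  [10,4.4,0,5,4],
  [15,6.7,0,5,4],
  [20,8.9,0,5,4],
  [25,11.1,0,5,4],
])

```text
t: 19.12
tool_pos: [0.7006, 0.0148, 0.2592]
tool_rot: [2.524, 1.867, 0.002]
contact_force: [0.9, 0.6, -0.2]
opening: 0.0403
```

```bash
python3 - <<'E'
from st import *
show((.764,.105,.2))
E
```

```text
t 19.12 pos [0.7006 0.0148 0.2592] yaw -17.02 F [ 0.9072  0.5577 -0.1502] M [-0.0299 -0.0294 -0.0485] op 0.0403 z [ 0.002  -0.0006 -1.    ]
need cm [10.49  3.41  5.93]
```

Call:
move_arm([
  [4.5,1.5,1,0,3],
  [9,3,3,0,3],
  [10.3,3.4,6,0,3],
  [10.3,3.4,7,0,3],
  [10.3,3.4,7,0,3],
])

```text
t: 19.75
tool_pos: [0.7616, 0.1014, 0.1873]
tool_rot: [-2.526, -1.867, 0.002]
contact_force: [-0.8, -0.6, -0.1]
opening: 0.0301
```

```bash
python3 - <<'E'
from st import *
show((.764,.105,.08))
from station import get_image
import cv2
for n in("scene","side","wrist"):
    cv2.imwrite(f"pics/{n}17.png",get_image(n)["image"][:,:,::-1])
def c(n,x0,y0,x1,y1,s): return cv2.resize(cv2.imread(f"pics/{n}17.png")[y0:y1,x0:x1],None,fx=s,fy=s,interpolation=cv2.INTER_CUBIC)
cv2.imwrite("pics/d17.png",np.hstack([c("scene",310,110,410,230,3.5),c("side",150,200,250,320,3.5)]))
E
```

```text
t 19.75 pos [0.7616 0.1014 0.1873] yaw -17.05 F [-0.8242 -0.6303 -0.1265] M [ 0.0635  0.0281 -0.0403] op 0.0301 z [-0.0012 -0.0004 -1.    ]
need cm [ 0.42  0.13 10.73]
```

View pics/d17.png

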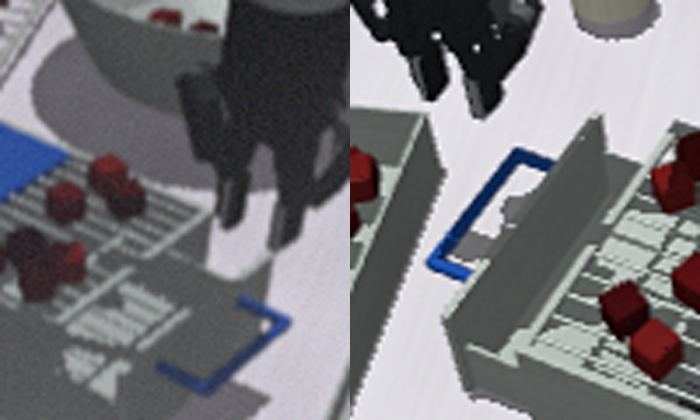

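View pics/wrist17.png

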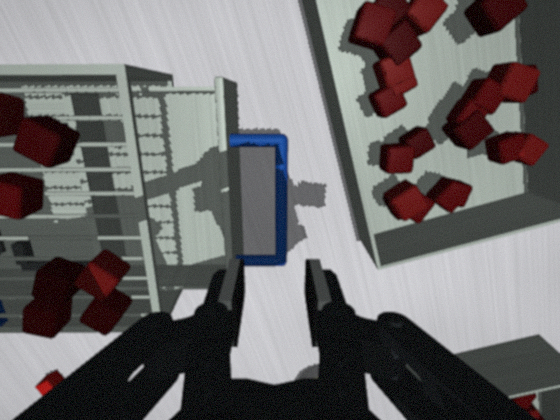

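```bash
python3 - <<'E'
from st import *; from h import *
from station import get_image
d=get_image("wrist"); s=get_image("scene")
for p in((282,137),(282,263),(282,200)): print(onzcam(d,p,.072))
for z in(0,.05): print(z,onzcam(d,(377,267),z),onzcam(d,(303,0),z), onzcam(s,(436,175),z), onzcam(s,(397,265),z),onzcam(s,(405,228),z))
show()
E
```

```text
[0.7846 0.1541 0.072 ]
[0.7544 0.0532 0.072 ]
[0.7705 0.1071 0.072 ]
0 [ 0.8438 -0.0211  0.    ] [0.8336 0.2495 0.    ] [0.8555 0.4293 0.    ] [ 0.8438  0.0152 -0.    ] [0.8295 0.1527 0.    ]
0.05 [0.8348 0.0113 0.05  ] [0.8262 0.2391 0.05  ] [0.8596 0.3503 0.05  ] [ 0.8487 -0.0355  0.05  ] [0.8354 0.0926 0.05  ]
t 20.0 pos [0.7627 0.1016 0.1896] yaw -17.05 F [-0.4848 -0.4768  0.5314] M [-0.0183 -0.003   0.0678] op 0.0301 z [ 0.0029  0.0001 -1.    ]
```

View pics/s16.png

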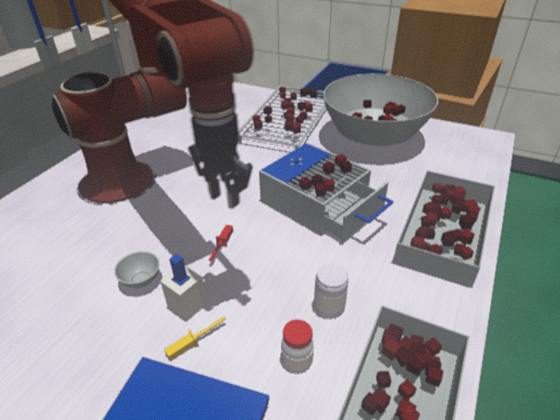

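```bash
python3 - <<'E'
import cv2,numpy as np
def c(n,x0,y0,x1,y1,s): return cv2.resize(cv2.imread(f"pics/{n}.png")[y0:y1,x0:x1],None,fx=s,fy=s,interpolation=cv2.INTER_CUBIC)
cv2.imwrite("pics/d18.png",np.hstack([c("s16",350,160,450,290,3.9),c("t16",110,210,210,340,3.9)]))
E
```

```text
(no output)
```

View pics/d18.png

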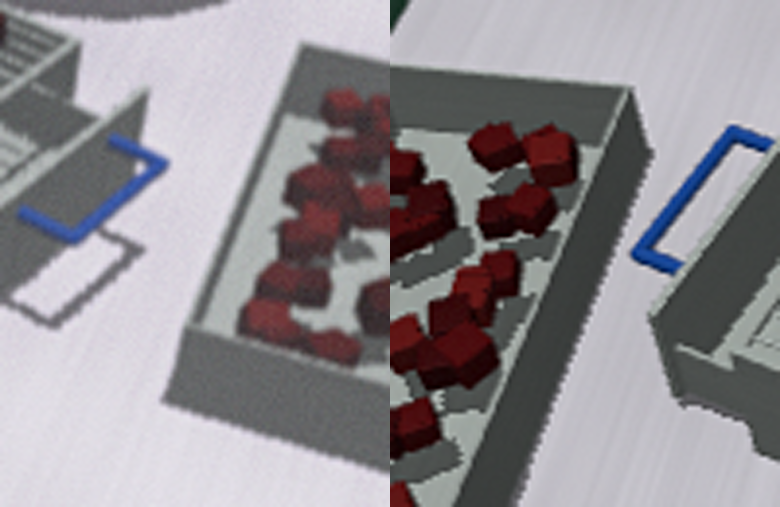

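```bash
python3 - <<'E'
from st import *; from h import *
from scipy.optimize import least_squares
def pr(c,X):
    (f,cx,cy),R,t=C[c];p=np.array(R)@X+np.array(t);return np.array([f*p[0]/p[2]+cx,f*p[1]/p[2]+cy])
for nm,a,b in(("rim",(187,322),(240,88)),("bot",(163,403),(262,152)),("bar near",(70,240),(247,255)),("bar far",(166,163),(343,131))):
    pa=cr(a,3.9,350,160);pb=cr(b,3.9,110,210)
    r=least_squares(lambda X:np.r_[pr("scene",X)-pa,pr("side",X)-pb],[.8,.1,.05]);print(nm,r.x,r.fun.round(1))
print("rim far",onz("scene",cr((303,45),3.9,350,160),.07))
print("mid left rim pts",[onz("side",cr(p,3.9,110,210),.07) for p in((150,300),(195,195))])
E
```

```text
rim [0.8332 0.0192 0.0651] [-0.2  0.  -0.3 -0. ]
bot [ 0.8307  0.0163 -0.    ] [ 0.1 -0.   0.1  0. ]
bar near [0.7725 0.1176 0.0308] [13.4 -0.4 12.6 -0.1]
bar far [0.7677 0.0881 0.1102] [-12.2   0.4 -11.9   0.1]
rim far [0.8365 0.3277 0.07  ]
mid left rim pts [array([0.8303, 0.1867, 0.07  ]), array([0.83  , 0.1105, 0.07  ])]
```

```bash
python3 - <<'E'
from st import *
show((.7487,.1125,.12)); print(sensors.get_obs()["q"])
E
```

```text
t 20.0 pos [0.7627 0.1016 0.1896] yaw -17.05 F [-0.4848 -0.4768  0.5314] M [-0.0183 -0.003   0.0678] op 0.0301 z [ 0.0029  0.0001 -1.    ]
need cm [ 0.62 -1.68  6.95]
[ 0.0359  0.4183  1.2852 -0.0001  1.4352  0.3335]
```

Call:
move_arm([
  [0.6,-1.7,0,10,1],
  [0.6,-1.7,0,20,1],
  [0.6,-1.7,0,30,1],
  [0.6,-1.7,0,40,1],
  [0.6,-1.7,0,50,1],
])

```text
t: 20.62
tool_pos: [0.7479, 0.1127, 0.1886]
tool_rot: [3.08, 0.617, 0.003]
contact_force: [0.6, -0.2, -0.1]
opening: 0.0104
```

Call:
move_arm([
  [0,0,0,10,1],
  [0,0,0,20,1],
  [0,0,0,30,1],
  [0,0,0,40,1],
  [0,0,0,40,1],
])

```text
t: 21.25
tool_pos: [0.7479, 0.1128, 0.1884]
tool_rot: [-3.107, 0.462, -0.002]
contact_force: [-0.5, -0.3, 0.2]
opening: 0.0102
```

```bash
python3 - <<'E'
from st import *
show((.7487,.1125,.12))
from station import get_image
import cv2
for n in("scene","side","wrist"):
    cv2.imwrite(f"pics/{n}19.png",get_image(n)["image"][:,:,::-1])
E
```

```text
t 21.25 pos [0.7479 0.1128 0.1884] yaw -106.91 F [-0.5379 -0.277   0.2268] M [ 0.0068  0.0298 -0.0053] op 0.0102 z [ 0.0014  0.     -1.    ]
need cm [0.08 0.   6.84]
```

View pics/wrist19.png

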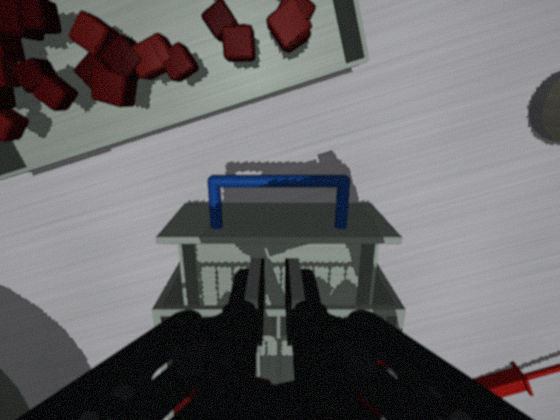

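```bash
python3 - <<'E'
from st import *; from h import *
from station import get_image
d=get_image("wrist"); R=None
o=sensors.get_obs(); T=Ro.from_rotvec(o["tool_rot"]).as_matrix()
for nm,p,z in(("bar",(279,180),.073),("plate top front",(279,237),.092),("tip(z=TCP-.017)",(274,262),o["tool_pos"][2]-.017)):
    X=onzcam(d,p,z); print(nm,X,"tool cm",(T.T@(X-o["tool_pos"])*100).round(2),"along u",(X[:2]-[.5089,.182])@[.9563,-.2924])
E
```

```text
bar [0.7691 0.1038 0.073 ] tool cm [ 2.31  0.25 11.47] along u 0.2716718144892958
plate top front [0.7316 0.1153 0.092 ] tool cm [-1.61  0.25  9.57] along u 0.23249683025741147
tip(z=TCP-.017) [0.7537 0.1124 0.1707] tool cm [ 0.59 -0.12  1.7 ] along u 0.2544071228311467
```

Call:
move_arm([
  [0.15,0.2,2,0,1],
  [0.15,0.2,5,0,1],
  [0.15,0.2,8,0,1],
  [0.15,0.2,8,0,1],
])

```text
t: 21.95
tool_pos: [0.7453, 0.1104, 0.1015]
tool_rot: [3.105, -0.464, -0.014]
contact_force: [0.1, 1.0, -0.6]
opening: 0.0102
```

```bash
python3 - <<'E'
from st import *
show((.7487,.1125,.076))
from station import get_image
import cv2
for n in("scene","side","wrist"):
    cv2.imwrite(f"pics/{n}20.png",get_image(n)["image"][:,:,::-1])
def c(n,x0,y0,x1,y1,s): return cv2.resize(cv2.imread(f"pics/{n}20.png")[y0:y1,x0:x1],None,fx=s,fy=s,interpolation=cv2.INTER_CUBIC)
cv2.imwrite("pics/d20.png",np.hstack([c("scene",310,130,400,250,3.3),c("side",150,200,240,320,3.3)]))
E
```

```text
t 21.95 pos [0.7453 0.1104 0.1015] yaw -106.98 F [ 0.1197  0.963  -0.6027] M [ 0.0028 -0.0047  0.0274] op 0.0102 z [-0.0091 -0.0005 -1.    ]
need cm [ 0.28 -0.3   2.54]
```

View pics/wrist20.png

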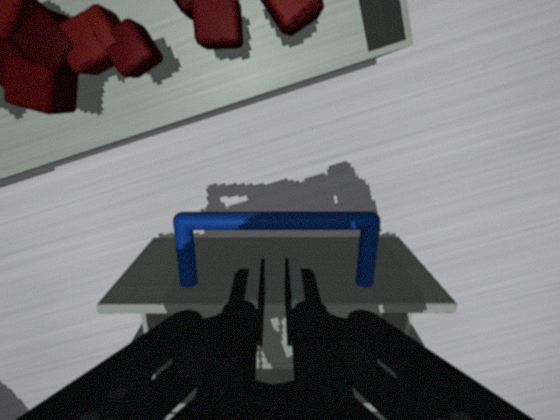

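View pics/d20.png

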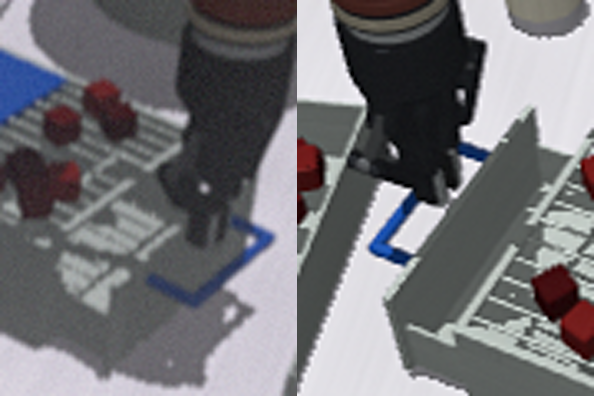

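Call:
move_arm([
  [0,0,0,0,1],
  [0,0,0,0,1],
])

```text
t: 22.35
tool_pos: [0.7492, 0.1108, 0.1089]
tool_rot: [-3.107, 0.464, -0.004]
contact_force: [-0.4, -0.6, -0.3]
opening: 0.0101
```

```bash
python3 - <<'E'
from st import *; from h import *
from station import get_image
import cv2
show()
d=get_image("wrist");cv2.imwrite("pics/w21.png",cv2.resize(d["image"][180:330,80:480,::-1],None,fx=2,fy=2))
E
```

```text
t 22.35 pos [0.7492 0.1108 0.1089] yaw -106.99 F [-0.3829 -0.635  -0.3352] M [-0.0004  0.0163  0.0022] op 0.0101 z [ 0.0023  0.0001 -1.    ]
```

View pics/w21.png

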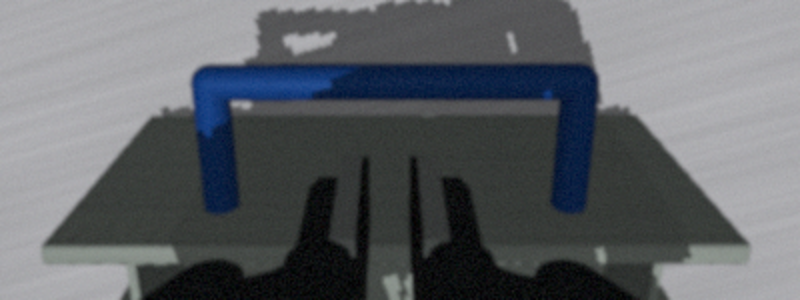

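```bash
python3 - <<'E'
from st import *; from h import *
from station import get_image
d=get_image("wrist"); o=sensors.get_obs(); T=Ro.from_rotvec(o["tool_rot"]).as_matrix()
for nm,p,z in(("bar",(277,221.5),.073),("plate top front",(277,303),.092)):
    X=onzcam(d,p,z); print(nm,X,"tool cm",(T.T@(X-o["tool_pos"])*100).round(2))
E
```

```text
bar [0.7683 0.1045 0.073 ] tool cm [2.04 0.03 3.53]
plate top front [0.7319 0.1157 0.092 ] tool cm [-1.77  0.02  1.62]
```

Call:
move_arm([
  [-0.1,0,1.2,0,1],
  [-0.1,0,2.4,0,1],
  [-0.1,0,3.5,0,1],
  [-0.1,0,3.5,0,1],
])

```text
t: 22.95
tool_pos: [0.7462, 0.111, 0.0697]
tool_rot: [3.106, -0.464, -0.006]
contact_force: [-0.9, 0.4, 0.4]
opening: 0.0099
```

Call:
move_arm([
  [0.3,0,0,0,1],
  [0.6,0,0,0,1],
  [1,0,0,0,1],
  [1.5,0,0,0,1],
  [2,0,0,0,1],
])

```text
t: 23.58
tool_pos: [0.7671, 0.1052, 0.0726]
tool_rot: [-3.107, 0.464, -0.0]
contact_force: [-1.0, -0.3, 0.8]
opening: 0.0098
```

```bash
python3 look.py p22
```

```text
t 23.57 pos [0.7671 0.1052 0.0726] yaw -107.0 F [-0.9949 -0.344   0.7797] M [0.0964 0.114  0.0615] op 0.0098 z [ 0.0003  0.0001 -1.    ]
```

View pics/p22.png

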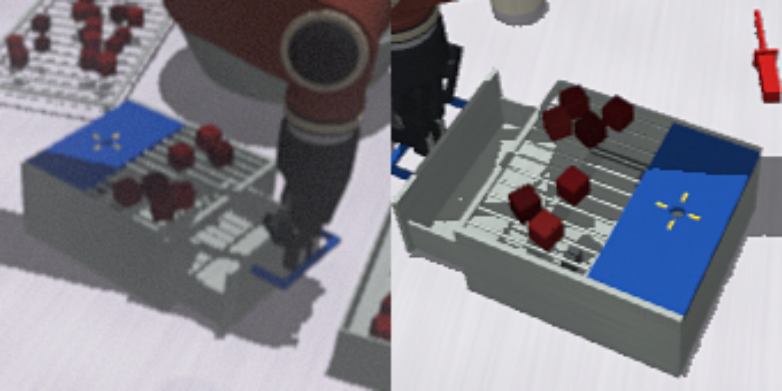

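Call:
move_arm([
  [0.5,0,0,0,1],
  [1,0,0,0,1],
  [1.5,0,0,0,1],
  [2,0,0,0,1],
  [2.5,0,0,0,1],
])

```text
t: 24.3
tool_pos: [0.7908, 0.0978, 0.0721]
tool_rot: [-3.107, 0.464, 0.0]
contact_force: [-1.3, 1.5, -0.0]
opening: 0.01
```

Call:
move_arm([
  [0.2,0,0,0,1],
  [0.4,0,0,0,1],
  [0.6,0,0,0,1],
])

```text
t: 24.68
tool_pos: [0.7963, 0.096, 0.0722]
tool_rot: [3.107, -0.464, -0.0]
contact_force: [-0.1, 0.1, -0.7]
opening: 0.0099
```

Call:
move_arm([
  [0.1,0,0,0,1],
  [0.2,0,0,0,1],
  [0.2,0,0,0,1],
])

```text
t: 25.05
tool_pos: [0.7983, 0.0955, 0.0723]
tool_rot: [-3.107, 0.464, -0.0]
contact_force: [-0.6, -0.5, -0.1]
opening: 0.0102
```

Call:
move_arm([
  [0.1,0,0,0,1],
  [0.2,0,0,0,1],
  [0.3,0,0,0,1],
])

```text
t: 25.42
tool_pos: [0.8004, 0.0949, 0.0723]
tool_rot: [-3.107, 0.464, 0.003]
contact_force: [-6.1, 0.2, 2.6]
opening: 0.01
```

Call:
move_arm([
  [0.1,0,0,0,1],
  [0.2,0,0,0,1],
  [0.2,0,0,0,1],
])

```text
t: 25.8
tool_pos: [0.8006, 0.0949, 0.0722]
tool_rot: [3.107, -0.464, -0.011]
contact_force: [-11.4, 1.1, 5.6]
opening: 0.0099
```

```bash
python3 look.py p23
```

```text
t 25.8 pos [0.8006 0.0949 0.0722] yaw -106.97 F [-11.425    1.0564   5.6141] M [0.1648 1.7534 0.0079] op 0.0099 z [-0.0072  0.0008 -1.    ]
```

View pics/p23.png

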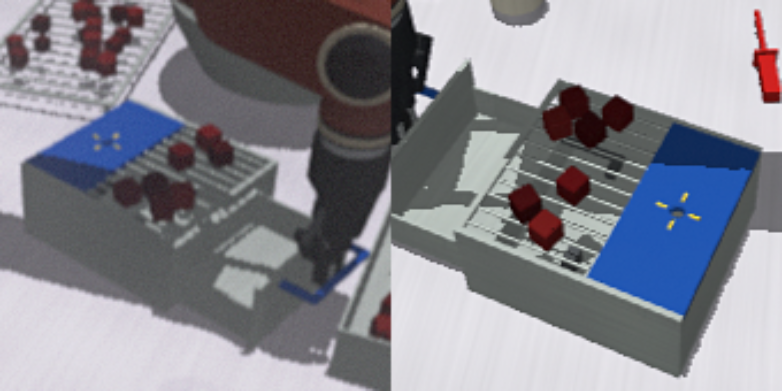

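The force jumped to about 11 N with no further travel, at the bar position expected for fully out. I'll back off to mid-gap and lift out.

Call:
move_arm([
  [-0.5,0,0,0,1],
  [-0.9,0,0,0,1],
  [-0.9,0,0,0,1],
])

```text
t: 26.28
tool_pos: [0.7944, 0.0968, 0.0724]
tool_rot: [-3.107, 0.464, -0.001]
contact_force: [0.1, 0.3, 0.0]
opening: 0.0099
```

Call:
move_arm([
  [0,0,-1,0,1],
  [0,0,-4,0,1],
  [0,0,-8,0,1],
  [0,0,-13,0,1],
  [0,0,-16,0,1],
])

```text
t: 26.9
tool_pos: [0.7957, 0.0967, 0.2376]
tool_rot: [-3.106, 0.464, -0.009]
contact_force: [-0.2, 0.1, -0.4]
opening: 0.0103
```

Call:
move_arm([
  [-5,3,-2,0,1],
  [-10,6,-2,0,1],
  [-15,9,-2,0,1],
  [-15,9,-2,0,1],
])

```text
t: 27.4
tool_pos: [0.6205, 0.054, 0.2512]
tool_rot: [3.106, -0.466, -0.005]
contact_force: [0.2, 0.5, 0.7]
opening: 0.0098
```

```bash
python3 - <<'E'
from st import *
show()
from station import get_image
import cv2
for n in("scene","side"):
    cv2.imwrite(f"pics/{n}24.png",get_image(n)["image"][:,:,::-1])
E
```

```text
t 27.4 pos [0.6205 0.054  0.2512] yaw -107.05 F [0.1514 0.5427 0.7251] M [-0.0032  0.0307  0.0005] op 0.0098 z [-0.003  -0.0001 -1.    ]
```

View pics/scene24.png

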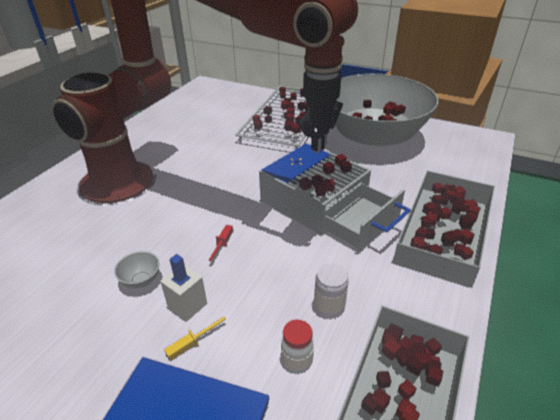

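View pics/side24.png

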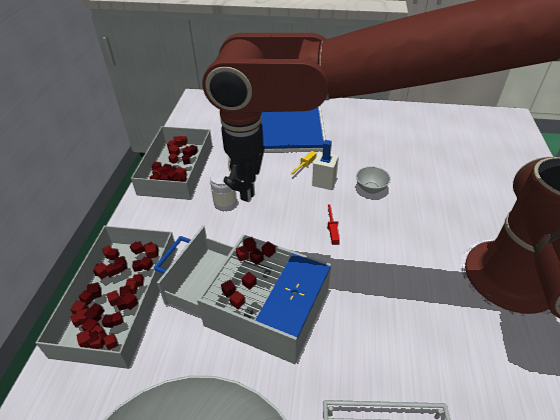

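```bash
python3 - <<'E'
import cv2,numpy as np
def c(n,x0,y0,x1,y1,s): return cv2.resize(cv2.imread(f"pics/{n}24.png")[y0:y1,x0:x1],None,fx=s,fy=s,interpolation=cv2.INTER_CUBIC)
cv2.imwrite("pics/d24.png",np.hstack([c("scene",350,180,430,260,4.9),c("side",140,220,220,300,4.9)]))
E
```

```text
(no output)
```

View pics/d24.png

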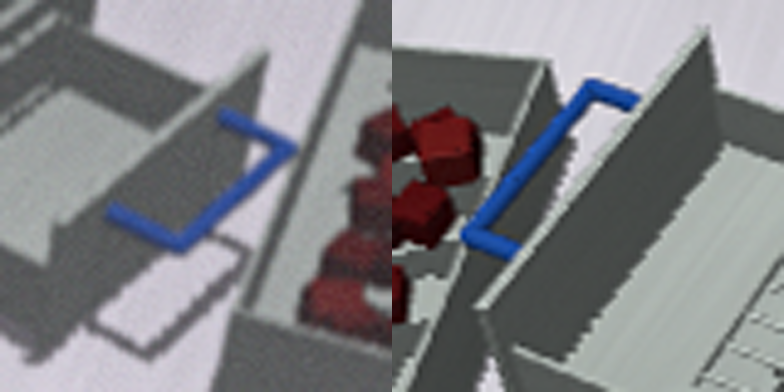

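```bash
python3 - <<'E'
from st import *; from h import *
for c,o,ps in(("scene",(350,180),((183,245),(292,149))),("side",(140,220),((75,236),(197,87)))):
    q=[onz(c,cr(p,4.9,*o),.074) for p in ps]; m=(q[0]+q[1])/2
    print(c,q,m,"along u from hole",(m[:2]-[.5089,.182])@[.9563,-.2924],np.linalg.norm(q[0]-q[1]))
E
```

```text
scene [array([0.8024, 0.0408, 0.074 ]), array([0.8317, 0.1335, 0.074 ])] [0.817  0.0871 0.074 ] along u from hole 0.3223994586636653 0.09722700024947183
side [array([0.831 , 0.1377, 0.074 ]), array([0.8023, 0.0409, 0.074 ])] [0.8166 0.0893 0.074 ] along u from hole 0.3214000408596025 0.10100303081027928
```

The bar is 0.322 m from the hole, against 0.222 m shut by the same measurement, so the tray is 0.10 m out. The pin is home and the jar, can and bowl are at their starting pixels.

```bash
python3 -c "
from station import order
print(order.finish_job())"
```

```text
the job is handed in; nothing more can be done
None
```

I released the tray with the blue pin, put the pin back in its block, and drew the tray fully out. The job was handed in at about 27.5 s of the 61 s allowed.

- **Latch:** I pushed the pin down in 1 mm steps and felt the pad at about 36 mm depth. The tray sprang ajar a few millimetres further on. The highest force I read while pressing was about 7 N (up to about 8.5 N allowing for the pin's weight), well under the 22 N limit. I read the force only at the end of each move.
- **Pin:** It stands in the white block with its collar flush on the top. It touched down at the same gripper height as when I picked it up.
- **Tray:** I pulled it with the near-closed fingers behind the bar handle. At the end the force jumped to about 12 N with no more movement. The handle measured 0.322 m from the hole, against 0.222 m when shut, so the tray is 0.10 m out.
- **Rest of the scene:** The jar, can and bowl look unmoved in the pictures. The robot was clear of everything at hand-in.

**Disagreements and oddities:**
- **Ajar position:** After the tray sprang open, my images put it about 0.05 m out, a few millimetres more than the stated 0.035 to 0.045 m.
- **Wrist camera:** It differed from the other two cameras by 2 to 4 mm, so I relied on the other two and the force readings for the fit.
- **Decoy pins:** The red and yellow pins, which had been standing on their tips, fell over by themselves early on. The arm was not near them.
- **Handle and bin:** Fully out, the handle sits right at the rim of the neighbouring meat bin, roughly level with it in height. I saw no contact, and the measured 0.10 m points to the tray's own stop.

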